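Set a pulley on a D-shaft and hold it for its set screw

ROBOT

A 6-joint arm with a two-finger parallel gripper is mounted at the origin on a cart in front of the work surface, level with it; the furniture and walls round the work are solid. World frame = base frame: x ahead of the robot, y to its left, z up, the work surface at z = 0. Lengths are in m, angles in rad, forces in N, time in s.
With the tool pointing down it reaches from about 0.35 to 0.975 m from the base axis. Payload 4.9 kg.
Tool frame: the origin (TCP) lies on the centre line of the jaws, within the pads' length; the fingertips stand 14 mm ahead of it and the grasp point (between the pads) lies 5 mm behind it; y points along the fingers, z is the direction in which the jaws open and shut, and the axes are right-handed (so a half turn about y gives the same grasp; the last joint's range is limited). The gripper opens to 85 mm and grips with 20 to 120 N. Pads are 22 mm wide; open, the fingers measure 114 mm over their backs; the gripper's body (76 mm by 85 mm) begins 54 mm behind the grasp point. The pads swing forward as they close: fully open they stand 13 mm farther back than shut.
Start: joints at [-1.371, 0.053, 1.613, -0, 1.476, -0.119], TCP at [0.196, -0.593, 0.245] pointing down, gripper open.
Joint ranges: [-3.01, 3.01], [-1.01, 2.22], [0.06, 2.58], [-1.02, 4.17], [0.09, 2.62], [-3.14, 3.14]. Speed limits (rad/s): [2.57, 2.57, 3.14, 3.14, 3.14, 3.14].

INTERFACE

Orientations are given as a rotation vector (axis times angle).
In Python, from station import ctrl gives the robot as it stands.
- The arm moves only by the tool servo_tool, never from a script. Its arguments are lists of equal length, an entry for each row: "delta_pos": the shift along the tool's x, y, z in m, a list of three; "dr": the turn, a rotation vector about the tool's x, y, z in degrees, a list of three; "grip": the opening, from 0 (shut) to 1 (fully open). In form: {"delta_pos": [[x, y, z], ...], "dr": [[rx, ry, rz], ...], "grip": [grip, ...]}. A call has 1 to 5 rows; each row shifts and turns the pose as measured when the row begins, along the tool's axes as they then stand; what a row does not reach is not made up. A row lasts 1/8 s, in which the tool goes at most 62.5 mm and 10.7 degrees, less where a joint would pass 70% of its speed; a pose out of reach is approached as far as the arm can. A call is refused whole if a number of a shift passes 0.0625 or a number of a turn 10.7, either way. A call with a gripper value outside its range is refused whole. The fingers move at their own pace and stop on an object; "grip_force" is the grip in N (left out, the last holds). Time passes only in rows, so rows that do not move let the fingers close. It gives the time, the measured TCP pose, the force and the opening at its end, in the units of the state.
- ctrl.get_obs(): the state, without advancing time (a new reading comes with each control period).
- ctrl.get_image(name): name is "scene" or "top" or "wrist"; returns the picture (384x512x3 uint8, red, green, blue); there is no depth.
- ctrl.camera_params(name): a dict with "fovy" (degrees; the focal length in pixels is half the picture's height over the tangent of half this angle, whatever the lens; pixels are square), "cx", "cy" (the principal point, pixels), "k1" (the pictures are not rectified: a ray, as slopes to the right and down, at radius r is drawn at 1 + k1 r^2 times it, then the intrinsics apply), "eye" and "rotation" of the camera in the world. Camera axes: x right, y down, z forward; pixel columns grow to the right and rows downward; lengths in m; the calibration is good to about 2 mm. A picture is of the moment at which its call begins: read the wrist's pose just before it. camera_params takes no time and is no camera call; for the wrist camera it gives the pose at the moment of the call.
- ctrl.finish_job(): hands the job in, once; it reports no verdict.
Trained networks look in the newest picture that a camera, given by its name, has taken for a name from the list of things; names that differ only in an ending like _2 or _b are one class to them, and where a whole thing is asked for, a point or a joint stands for the part that bears it (a point fixed in the world has none). Each returns a list of dicts, best first, with "score" (0 to 1); they miss things now and then, are a little off and sometimes report something else, mostly with a low value. They report only what shows in the picture. A call takes as long as a camera call. They do not tell look-alikes from the thing itself.
- ctrl.masks_of(camera, label): "pixels" (384x512 bool, what is visible of it) and "extent" ([left, top, right, bottom] in pixels, round what is visible of it).
The state is a dict: "t": time; "q": joint angles; "dq": joint speeds; "effort": joint torques, N m; "tool_pos": TCP position; "tool_rot": TCP orientation; "contact_force": force on the tool from outside, world axes, zero at the start; "wrist_torque": the same for the moment, N m; "opening": finger opening in m.
Only numpy, scipy, OpenCV 4.12 (cv2) and the standard library are available. Lean on these libraries where they do the work, as an engineer would, in place of code of your own. Each camera call takes 0.05 s, during which the arm holds its last target.

TASK

First turn the upright shaft of the drive stand until its flat squarely faces the brass key guide. Then slip the toothed pulley from the tray over the shaft, toothed end down, with its set screw over the flat, and push it down so that the spring-loaded black sleeve sinks about half way (5 of its 10 mm). Finish while still gripping the pulley and holding it down there, so that someone can tighten the screw; leave the things round it where they are.

Things in the scene. Friction and masses are not known exactly. Their poses are not given: they have to be found in the camera images.
- stand: Drive stand, fixed on the bench, yaw varies: aluminium base plate 150 x 90 x 10 mm, grey round bearing housing (66 mm across above an 80 mm foot, top 40 mm up). Origin on the shaft axis at the plate's underside; z up; -x points from the shaft to the key guide, as does a red line on the plate. The plate reaches 105 mm to -x, 45 mm to +x.
- key_guide (a point): Centre of the brass key-guide bushing (22 mm across, 18 mm long) on an upright bracket 30 mm wide, 90 mm from the shaft axis and 66 mm above the stand's underside; the bracket with bushing is 77 mm high.
- shaft_top (a point): Centre of the top end of the upright steel shaft, 100 mm above the stand's underside. 25 mm in diameter, one brass-coloured flat along its free length (50 mm above the sleeve), 7.5 mm from the axis, 20 mm wide; 20 mm thick from flat to the round side opposite. Top edge bevelled 3.5 mm. The point turns with the shaft: -x is the outward normal of the flat, z up.
- shaft (a joint): Turn of the shaft in rad, growing counter-clockwise seen from above; 0 = the flat faces the key guide squarely. Limits -0.7 and 3.0, starts between 0.8 and 2.3. A light friction (0.08 N m) holds it where it is left.
- sleeve (a joint): How far the black sleeve round the shaft (44 mm across, top face 50 mm above the stand's underside when up) has sunk, m: 0 up, 0.010 fully down. Spring: 3.5 N to start it, then 1 N per mm; the pulley's weight alone does not sink it.
- pulley: Loose aluminium toothed pulley, 32 mm high, 0.14 to 0.28 kg, on the tray's floor (2 mm above the bench; tray walls 18 mm high), plain hub up. Toothed rim 53 mm across from 0 to 14 mm height, hub 41 mm across from 14 to 32 mm; bore 28 mm right through. Origin: centre of its underside; z up; -x points to the set screw.
- pulley_mid (a point): Centre of the pulley, on its axis, half-way up (16 mm above its underside); axes as the pulley's.
- set_screw (a point): Outer end of the pulley's set screw, in the side of the hub, 20.5 mm from the axis to -x, 23 mm above the pulley's underside; a red mark on the hub's top face lies over it. The screw's tip stands 4 mm into the bore (10 mm from the axis, 6 mm thick), so the pulley goes right down the shaft only with the screw over the flat.
- gauge_head: Bystander in the tray: upright gauge, 45 mm across, 102 mm high; origin under its centre. Not to be disturbed.
- screw_tub: Bystander in the tray: clear round tub of screws, 67 mm across, 36 mm high; origin under its centre. Not to be disturbed.
- wafer_shipper: Bystander in front of the tray: round blue wafer box, 109 mm across, 16 mm high; origin under its centre. Not to be disturbed.
- wafer_box: Bystander behind the stand: flat clear square box, 126 x 118 x 24 mm; origin under its centre. Not to be disturbed.
Mind the look-alikes: they are no part of the job. What is shaped like the pulley but purple is not meant.

How it is judged:
By the outcome, as a careful person would: the job done as asked, in the order asked, and still so for the second after the job is handed in, while the arm keeps its last pose, push and grip.
It also fails if it takes over 67 s, if anything falls off the work surface, if the arm or the gripper's body presses on something with over 40 N, if the wrist force passes 120 N, or if a joint passes its speed limit or range.

## Working session

There is one attempt and no reset: what is moved stays moved. The work goes in short steps, Python scripts to look and compute and a tool call to move; the robot and the scene stay as the last step left them, time stands still between calls to the robot, and variables do not carry over. Pictures are saved under pics/ and viewed, and the job is handed in when it is done.

Besides the shell and the picture viewer there is one more tool, called in YAML: its name, and indented under it one key for each argument. servo_tool: Moves the arm, as the interface text tells. Its arguments: {"type":"object","properties":{"delta_pos":{"type":"array","items":{"type":"array","items":{"type":"number"}}},"dr":{"type":"array","items":{"type":"array","items":{"type":"number"}}},"grip":{"type":"array","items":{"type":"number"}},"grip_force":{"type":"number"}},"required":["delta_pos","dr","grip"]}

```bash
ls; mkdir -p pics
cat > h.py <<'E'
import numpy as np, cv2
from station import ctrl
def save(name,fn,img=None):
    im=ctrl.get_image(name) if img is None else img
    cv2.imwrite('pics/'+fn,cv2.cvtColor(im,cv2.COLOR_RGB2BGR)); return im
E
python3 - <<'E'
from h import *
o=ctrl.get_obs(); print(o)
for n in ['scene','top','wrist']:
    p=ctrl.camera_params(n); print(n,p)
    save(n,f'{n}0.png')
E
```

```text
pics
{'t': 0.0, 'q': array([-1.37101611e+00,  5.33785894e-02,  1.61429570e+00, -1.97695973e-05,
        1.47598117e+00, -1.19012383e-01]), 'dq': array([-0.00178346,  0.00089214, -0.0011452 , -0.00032976, -0.00170978,
       -0.00033193]), 'effort': array([ 4.54221595e-05, -3.93680656e+01, -3.70176995e+01, -1.01091005e-04,
        6.92506816e-03,  1.15312679e-05]), 'tool_pos': array([ 0.19575763, -0.59292998,  0.24404849]), 'tool_rot': array([-0.32954289,  2.05136598, -2.04708969]), 'contact_force': array([-0.05492388,  0.56159836, -0.01799264]), 'wrist_torque': array([-0.04950165, -0.05152286, -0.00434656]), 'opening': 0.08510272745826089}
scene {'fovy': 46.691348180268996, 'cx': 252.90740156676054, 'cy': 199.26166683469293, 'k1': -0.01464897700916406, 'eye': array([0.02316642, 1.03476876, 0.8776577 ]), 'rotation': array([-0.56870429,  2.52752173, -1.35304453])}
top {'fovy': 54.590347956754336, 'cx': 250.9442472866175, 'cy': 190.5559770518924, 'k1': -0.027004406151855734, 'eye': array([ 0.41569493, -0.03511743,  1.07875359]), 'rotation': array([-2.12865535,  2.16332684, -0.1178532 ])}
wrist {'fovy': 65.76359080166442, 'cx': 254.4457967279479, 'cy': 193.10244736963884, 'k1': 0.0056649258369870625, 'eye': array([ 0.27642947, -0.56657096,  0.37254152]), 'rotation': array([ 2.31755625, -1.67715015, -0.28171441])}
```

View pics/scene0.png

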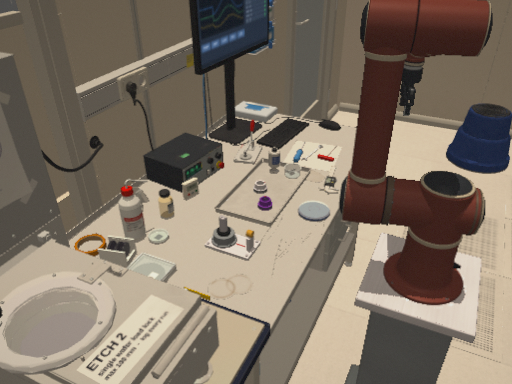

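View pics/top0.png

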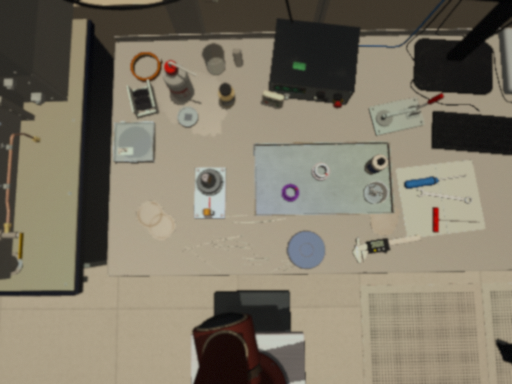

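View pics/wrist0.png

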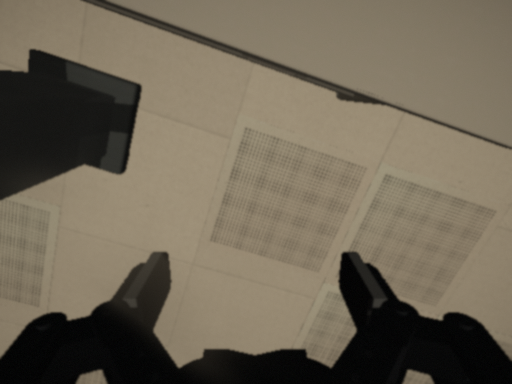

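```bash
cat >> h.py <<'E'
from scipy.spatial.transform import Rotation as R
def f_of(p): return 192/np.tan(np.radians(p['fovy'])/2)
def ray(p,u,v):
    f=f_of(p); a=np.array([(u-p['cx'])/f,(v-p['cy'])/f]); s=a.copy()
    for _ in range(20): s=a/(1+p['k1']*(s@s))
    d=R.from_rotvec(p['rotation']).apply([s[0],s[1],1.]); return d
def at_z(p,u,v,z):
    d=ray(p,u,v); return p['eye']+d*(z-p['eye'][2])/d[2]
def proj(p,X):
    c=R.from_rotvec(p['rotation']).inv().apply(np.atleast_2d(X)-p['eye']); s=c[:,:2]/c[:,2:]
    r2=(s**2).sum(1,keepdims=True); s=s*(1+p['k1']*r2); return s*f_of(p)+[p['cx'],p['cy']]
def two(p1,uv1,p2,uv2):
    A=[];b=[]
    for p,uv in((p1,uv1),(p2,uv2)):
        d=ray(p,*uv); d/=np.linalg.norm(d); M=np.eye(3)-np.outer(d,d); A.append(M);b.append(M@p['eye'])
    return np.linalg.lstsq(np.vstack(A),np.hstack(b),rcond=None)[0]
E
python3 - <<'E'
from h import *
for n in ['top','scene']:
    p=ctrl.camera_params(n)
    for l in ['stand','key_guide','shaft_top','pulley','gauge_head','screw_tub','wafer_shipper','wafer_box']:
        r=ctrl.masks_of(n,l)
        for k in r[:3]:
            m=k['pixels']; v,u=np.nonzero(m); 
            print(n,l,round(k['score'],2),k['extent'],'c',u.mean().round(1),v.mean().round(1),at_z(p,u.mean(),v.mean(),0.03).round(3))
im=cv2.imread('pics/top0.png'); a=im[130:230,180:280]; b=im[130:230,250:400]
cv2.imwrite('pics/tz.png',np.hstack([cv2.resize(im[150:230,180:240],None,fx=6,fy=6,interpolation=3),cv2.resize(im[150:230,270:330],None,fx=6,fy=6,interpolation=3)]))
im=cv2.imread('pics/scene0.png')
cv2.imwrite('pics/sz.png',cv2.resize(im[160:270,190:320],None,fx=5,fy=5,interpolation=3))
E
```

```text
top stand 0.56 [189.2, 169.2, 226.4, 220.2] c 208.9 192.5 [0.548 0.104 0.03 ]
top key_guide 0.75 [194.8, 167.6, 224.8, 220.8] c 208.8 192.9 [0.547 0.104 0.03 ]
top key_guide 0.16 [309.7, 158.9, 328.7, 181.7] c 320.2 171.7 [ 0.602 -0.215  0.03 ]
top shaft_top 0.23 [113.2, 120.4, 158.3, 164.1] c 133.7 141.2 [0.703 0.324 0.03 ]
top pulley 0.55 [311.7, 159.0, 330.5, 181.5] c 320.1 171.2 [ 0.604 -0.214  0.03 ]
top pulley 0.46 [281.2, 183.4, 298.7, 202.3] c 289.5 192.5 [ 0.544 -0.125  0.03 ]
top gauge_head 0.84 [365.0, 152.5, 389.6, 175.2] c 375.8 164.0 [ 0.622 -0.374  0.03 ]
top screw_tub 0.77 [363.8, 179.3, 386.0, 203.3] c 375.4 192.3 [ 0.54  -0.368  0.03 ]
top screw_tub 0.44 [112.7, 120.3, 157.1, 163.1] c 133.7 141.1 [0.703 0.324 0.03 ]
top screw_tub 0.2 [314.3, 162.4, 329.4, 182.6] c 320.1 171.8 [ 0.602 -0.214  0.03 ]
top wafer_shipper 0.89 [288.5, 233.7, 326.1, 270.7] c 305.7 249.4 [ 0.384 -0.166  0.03 ]
top wafer_box 0.62 [112.4, 121.8, 157.7, 163.4] c 133.8 141.4 [0.702 0.324 0.03 ]
scene stand 0.88 [205.0, 215.9, 256.1, 262.2] c 231.8 241.1 [0.543 0.119 0.03 ]
scene stand 0.39 [298
[... 219 characters left out ...]
0.196  0.03 ]
scene shaft_top 0.5 [218.2, 215.4, 223.0, 233.1] c 222.1 223.8 [0.612 0.055 0.03 ]
scene pulley 0.47 [255.7, 195.9, 271.4, 211.9] c 264.6 202.9 [ 0.538 -0.11   0.03 ]
scene pulley 0.44 [252.3, 180.4, 267.3, 195.1] c 259.2 187.3 [ 0.597 -0.194  0.03 ]
scene gauge_head 0.77 [271.4, 146.6, 282.0, 177.2] c 273.4 159.9 [ 0.633 -0.403  0.03 ]
scene screw_tub 0.79 [286.1, 163.8, 305.7, 179.4] c 292.1 170.7 [ 0.534 -0.354  0.03 ]
scene wafer_shipper 0.7 [301.2, 197.8, 329.4, 216.3] c 313.2 210.6 [ 0.373 -0.137  0.03 ]
scene wafer_box 0.71 [125.8, 253.3, 175.9, 281.6] c 152.7 266.9 [0.691 0.315 0.03 ]
scene wafer_box 0.48 [253.3, 177.6, 266.3, 195.4] c 259.5 187.0 [ 0.597 -0.195  0.03 ]
```

View pics/tz.png

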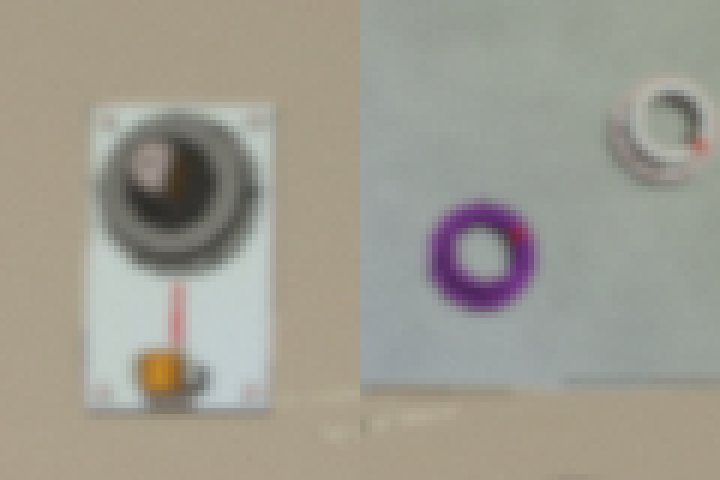

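View pics/sz.png

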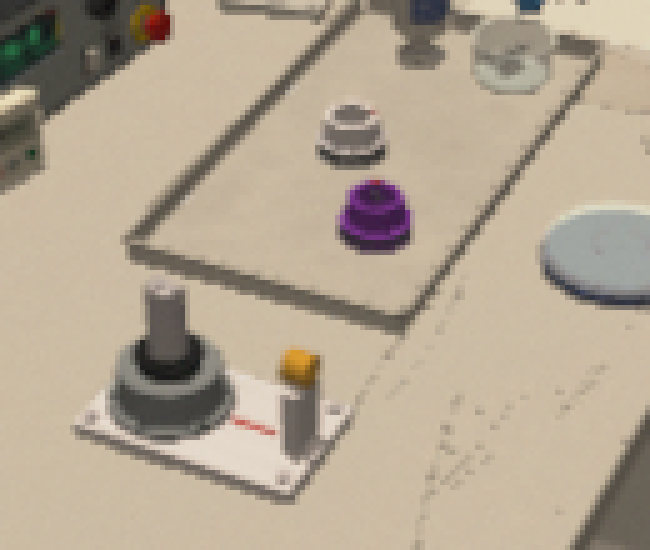

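```bash
cat >> h.py <<'E'
def T():
    o=ctrl.get_obs(); return o,R.from_rotvec(o['tool_rot']).as_matrix()
def yaw_of(Rm):  # direction of tool z (jaw axis) in world, deg
    return np.degrees(np.arctan2(Rm[1,2],Rm[0,2]))
def Rdown(yawdeg):
    a=np.radians(yawdeg); z=np.array([np.cos(a),np.sin(a),0]); y=np.array([0,0,-1.]); return np.column_stack([np.cross(y,z),y,z])
def plan(pos,yawdeg,n=None):
    o,Rm=T(); d=Rm.T@(np.array(pos)-o['tool_pos']); dr=np.degrees(R.from_matrix(Rm.T@Rdown(yawdeg)).as_rotvec())
    print('now',o['tool_pos'].round(4),'yaw',yaw_of(Rm).round(2),'tilt y',Rm[:,1].round(4),'t',round(o['t'],2))
    print('tool delta mm',(d*1e3).round(1),'dr deg',dr.round(2))
    return d,dr
E
python3 - <<'E'
from h import *
o,Rm=T(); print(Rm.round(3),yaw_of(Rm))
p=ctrl.camera_params('top')
cs=[at_z(p,180+u/6,150+v/6,0.01)[:2] for u,v in((90,103),(272,103),(270,410),(85,410))]
cs=np.array(cs); print(cs.round(4), [np.linalg.norm(cs[i]-cs[i-1]).round(4) for i in range(4)])
cen=cs.mean(0); ax=(cs[2]+cs[3]-cs[0]-cs[1]); ax/=np.linalg.norm(ax); print('cen',cen,'key dir deg',np.degrees(np.arctan2(ax[1],ax[0])),'shaft',cen-ax*0.03)
# red line dir
a=at_z(p,180+178/6,150+283/6,0.01);b=at_z(p,180+176/6,150+345/6,0.01);print('red',a,b)
for nm,uv,z in (('shafttop',(180+155/6,150+165/6),.1),('hubtop',(270+(672-360)/6,150+118/6),.034),('mark',(270+(699-360)/6,150+146/6),.034)):
    print(nm,at_z(p,*uv,z))
E
```

```text
[[-0.95  -0.     0.313]
 [-0.313  0.    -0.95 ]
 [ 0.    -1.    -0.   ]] -71.73081136304668
[[0.6261 0.1471]
 [0.6244 0.058 ]
 [0.4749 0.0599]
 [0.4763 0.1489]] [np.float64(0.1498), np.float64(0.0891), np.float64(0.1495), np.float64(0.089)]
cen [0.55042111 0.10347355] key dir deg 179.308053976883 shaft [0.58041892 0.10311126]
red [0.53687234 0.10402832 0.01      ] [0.50686698 0.10501803 0.01      ]
shafttop [0.57972818 0.10255671 0.1       ]
hubtop [ 0.60737181 -0.21933426  0.034     ]
mark [ 0.59368889 -0.23155428  0.034     ]
```

```bash
cat >> h.py <<'E'
def rows(pos,yawdeg,n=5,ms=0.055,ma=10.,center=None):
    """print up to n rows towards pose (straight line, even split)"""
    o,Rm=T(); p=o['tool_pos'].copy(); pos=np.array(pos,float); y0=yaw_of(Rm)
    dy=(yawdeg-y0+180)%360-180
    N=max(int(np.ceil(np.linalg.norm(pos-p)/ms)),int(np.ceil(abs(dy)/ma)),1)
    D=[];A=[]
    Rc=Rm; pc=p
    for k in range(1,min(n,N)+1):
        pn=p+(pos-p)*k/N; Rn=Rdown(y0+dy*k/N)
        if center is not None:
            pass
        d=Rc.T@(pn-pc); a=np.degrees(R.from_matrix(Rc.T@Rn).as_rotvec())
        D.append([round(float(x),4) for x in d]); A.append([round(float(x),2) for x in a]); Rc,pc=Rn,pn
    print('t',round(o['t'],2),'pos',p.round(4),'yaw',round(y0,2),'axis',Rm[:,1].round(3),'F',o['contact_force'].round(1),'N rows',N)
    print(D);print(A)
E
python3 -c "
from h import *
rows([0.58,0.103,0.25],92)"
```

```text
t 0.95 pos [ 0.1959 -0.5935  0.2453] yaw -71.73 axis [-0.  0. -1.] F [ 0.  -0.2  0.3] N rows 17
[[-0.0343, -0.0003, -0.0318], [-0.0391, -0.0003, -0.0256], [-0.0429, -0.0003, -0.0187], [-0.0454, -0.0003, -0.0113], [-0.0467, -0.0003, -0.0035]]
[[0.0, -9.63, 0.0], [0.0, -9.63, 0.0], [0.0, -9.63, 0.0], [0.0, -9.63, 0.0], [0.0, -9.63, 0.0]]
```

servo_tool:
  delta_pos:
    - [-0.034,0,-0.032]
    - [-0.039,0,-0.026]
    - [-0.043,0,-0.019]
    - [-0.045,0,-0.011]
    - [-0.047,0,-0.0035]
  dr:
    - [0,-9.6,0]
    - [0,-9.6,0]
    - [0,-9.6,0]
    - [0,-9.6,0]
    - [0,-9.6,0]
  grip: [1,1,1,1,1]

```text
t: 1.58
tool_pos: [0.308, -0.3841, 0.2453]
tool_rot: [-0.997, 1.491, -1.493]
contact_force: [0.6, 0.7, 0.3]
opening: 0.0857
```

```bash
python3 -c "
from h import *
rows([0.58,0.103,0.25],92)"
```

```text
t 1.57 pos [ 0.308  -0.3841  0.2453] yaw -22.5 axis [ 0.001 -0.001 -1.   ] F [0.6 0.7 0.3] N rows 12
[[-0.0462, -0.0004, 0.0054], [-0.0446, -0.0004, 0.013], [-0.0419, -0.0004, 0.0202], [-0.0379, -0.0004, 0.0269], [-0.033, -0.0004, 0.0328]]
[[-0.07, -9.54, 0.03], [0.0, -9.54, 0.0], [0.0, -9.54, 0.0], [0.0, -9.54, 0.0], [0.0, -9.54, 0.0]]
```

servo_tool:
  delta_pos:
    - [-0.046,0,0.0055]
    - [-0.0445,0,0.013]
    - [-0.042,0,0.02]
    - [-0.038,0,0.027]
    - [-0.033,0,0.033]
  dr:
    - [0,-9.6,0]
    - [0,-9.6,0]
    - [0,-9.6,0]
    - [0,-9.6,0]
    - [0,-9.6,0]
  grip: [1,1,1,1,1]

```text
t: 2.2
tool_pos: [0.4216, -0.1728, 0.2465]
tool_rot: [-1.397, 0.85, -0.859]
contact_force: [0.7, -0.2, -0.7]
opening: 0.0855
```

```bash
python3 -c "
from h import *
rows([0.58,0.103,0.23],92,ma=10.5)"
```

```text
t 2.2 pos [ 0.4216 -0.1728  0.2465] yaw 27.06 axis [ 0.005 -0.004 -1.   ] F [ 0.7 -0.2 -0.7] N rows 7
[[-0.0248, 0.0023, 0.0381], [-0.0183, 0.0024, 0.0416], [-0.0114, 0.0024, 0.044], [-0.0041, 0.0024, 0.0452], [0.0032, 0.0024, 0.0453]]
[[-0.12, -9.28, 0.31], [0.0, -9.28, 0.0], [0.0, -9.28, 0.0], [0.0, -9.28, 0.0], [0.0, -9.28, 0.0]]
```

servo_tool:
  delta_pos:
    - [-0.025,0.0023,0.038]
    - [-0.018,0.0023,0.0415]
    - [-0.0115,0.0023,0.044]
    - [-0.004,0.0023,0.045]
    - [0.003,0.0023,0.045]
  dr:
    - [-0.1,-9.3,0.3]
    - [0,-9.3,0]
    - [0,-9.3,0]
    - [0,-9.3,0]
    - [0,-9.3,0]
  grip: [1,1,1,1,1]

```text
t: 2.82
tool_pos: [0.5352, 0.0324, 0.2365]
tool_rot: [-1.563, 0.199, -0.207]
contact_force: [0.9, -0.4, -0.8]
opening: 0.0855
```

Run:
```python
from h import *
rows([0.58,0.103,0.23],92,ma=10.5)
print(ctrl.camera_params('wrist')['eye'],R.from_rotvec(ctrl.camera_params('wrist')['rotation']).as_matrix()[:,2])
save('wrist','w1.png')
```

```text
t 2.83 pos [0.5352 0.0324 0.2365] yaw 75.19 axis [ 0.005 -0.002 -1.   ] F [ 0.9 -0.4 -0.8] N rows 2
[[0.0126, 0.0033, 0.0399], [0.0183, 0.0033, 0.0376]]
[[0.06, -8.4, 0.31], [0.0, -8.4, 0.0]]
[0.45417306 0.05442431 0.36441966] [ 0.32006605 -0.08580389 -0.94350168]
```

View pics/w1.png

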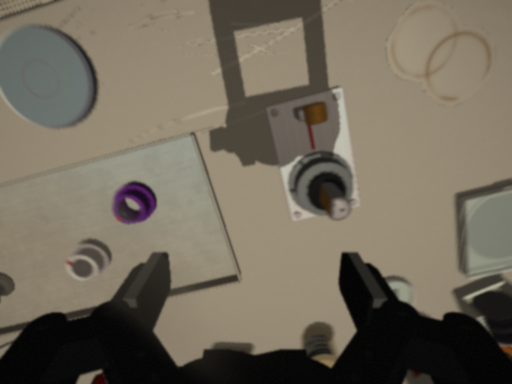

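servo_tool:
  delta_pos:
    - [0.0125,0.003,0.04]
    - [0.018,0.003,0.0375]
    - [0,0,0]
  dr:
    - [0,-8.4,0.3]
    - [0,-8.4,0]
    - [0,0,0]
  grip: [1,1,1]

```text
t: 3.25
tool_pos: [0.5818, 0.1113, 0.2303]
tool_rot: [-1.568, -0.043, 0.041]
contact_force: [-0.3, -0.4, -0.6]
opening: 0.0853
```

Run:
```python
from h import *
rows([0.58,0.103,0.23],92,ma=10.5)
im=save('wrist','w2.png')
p=ctrl.camera_params('wrist'); np.save('w2.npy',p,allow_pickle=True)
print(proj(p,[[.58,.103,.1],[.58,.103,.05],[.49,.104,.066]]).round(1))
u,v=proj(p,[[.58,.103,.09]])[0].astype(int)
c=im[max(v-60,0):v+60,u-60:u+60]; save('','w2z.png',cv2.resize(c,None,fx=5,fy=5,interpolation=cv2.INTER_CUBIC)); print(u-60,v-60)
```

```text
t 3.25 pos [0.5818 0.1113 0.2303] yaw 93.08 axis [ 0.001  0.003 -1.   ] F [-0.3 -0.4 -0.6] N rows 1
[[-0.0022, 0.0002, -0.0082]]
[[-0.15, 1.08, 0.07]]
[[246.2 184.8]
 [247.3 170.8]
 [252.3  80.7]]
186 121
```

View pics/w2.png

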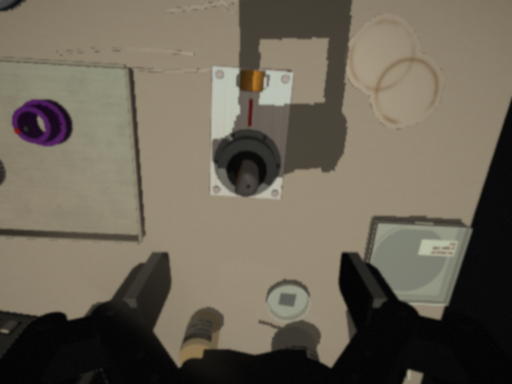

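View pics/w2z.png

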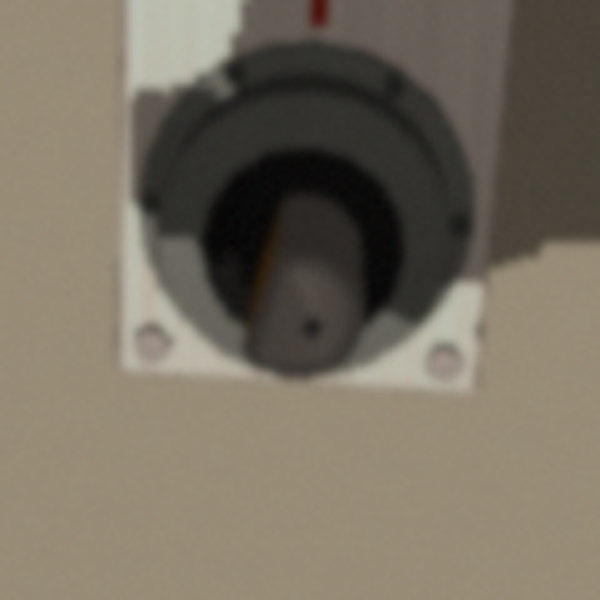

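Run:
```python
import cv2,numpy as np
im=cv2.imread('pics/w2.png')[155:205,225:270].astype(float)
im=np.clip((im/110)**0.6*255,0,255).astype(np.uint8)
cv2.imwrite('pics/w2e.png',cv2.resize(im,None,fx=12,fy=12,interpolation=cv2.INTER_CUBIC))
```

```text
(no output)
```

View pics/w2e.png

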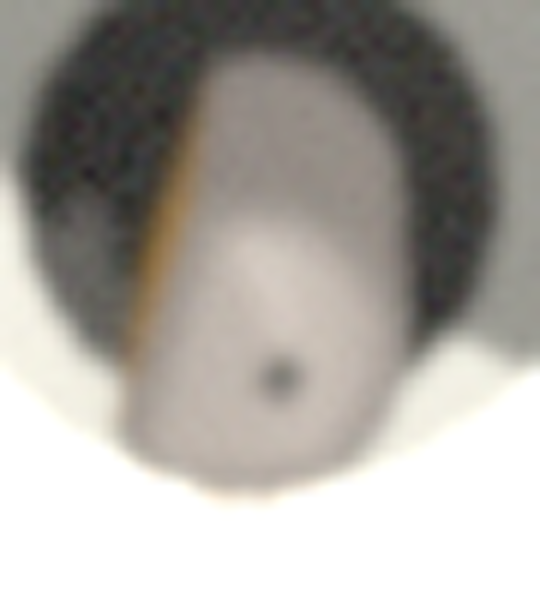

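Run:
```python
from h import *
p=np.load('w2.npy',allow_pickle=True).item()
ax=at_z(p,248.2,186.4,.1); print('axis',ax)
im0=cv2.imread('pics/w2.png')
im=im0[150:205,220:275].astype(float)
im=np.clip((im/110)**0.6*255,0,255).astype(np.uint8)
im=cv2.resize(im,None,fx=7,fy=7,interpolation=cv2.INTER_CUBIC)
out=[]
for sh in (1.2,1.35,1.5,1.65):
    a=np.radians(179.3)+sh; n=np.array([np.cos(a),np.sin(a),0]); t=np.array([-n[1],n[0],0])
    c=im.copy(); A=np.array([ax[0],ax[1],0])
    P=[A+n*.0075+s*t*.010+[0,0,z] for z in(.05,.0965) for s in(-1,1)]
    q=(proj(p,P)-[220,150]+.5)*7
    for i,j in((0,1),(2,3),(0,2),(1,3)): cv2.line(c,tuple(q[i].astype(int)),tuple(q[j].astype(int)),(0,0,255),1)
    P=[A+.0125*np.array([np.cos(b),np.sin(b),0])+[0,0,.0965] for b in a+np.radians(np.arange(53,308,5))]
    q=(proj(p,P)-[220,150]+.5)*7
    cv2.polylines(c,[q.astype(int)],False,(0,255,0),1)
    cv2.putText(c,str(sh),(5,20),0,.5,(255,0,255)); out.append(c)
o=np.vstack([np.hstack(out[:2]),np.hstack(out[2:])]); o=o[:, :]; cv2.imwrite('pics/w2f.png',cv2.resize(o,(600,600)))
```

```text
axis [0.58142306 0.10488932 0.1       ]
```

View pics/w2f.png

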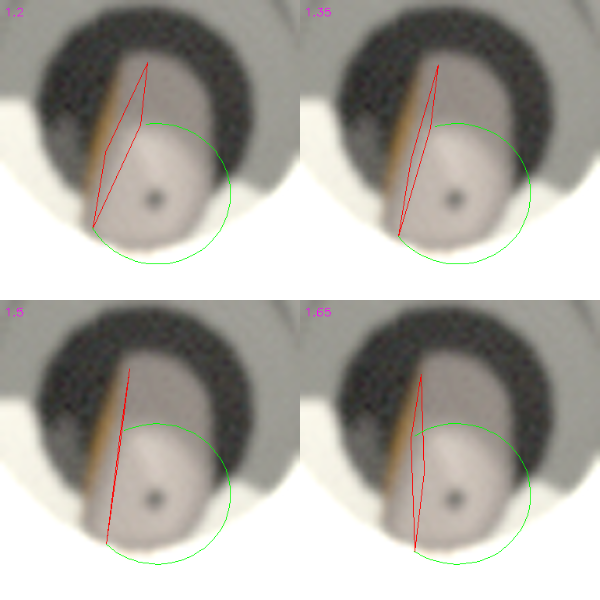

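```bash
cat > ov.py <<'E'
from h import *
def overlay(imf,p,cases,out,key=179.3,x0=220,y0=150,w=55,fx=7,bright=110):
    im=cv2.imread(imf)[y0:y0+w,x0:x0+w].astype(float)
    im=np.clip((im/bright)**0.6*255,0,255).astype(np.uint8)
    im=cv2.resize(im,None,fx=fx,fy=fx,interpolation=cv2.INTER_CUBIC); o=[]
    for X,Y,sh in cases:
        a=np.radians(key)+sh; n=np.array([np.cos(a),np.sin(a),0]); t=np.array([-n[1],n[0],0])
        c=im.copy(); A=np.array([X,Y,0])
        P=[A+n*.0075+s*t*.010+[0,0,z] for z in(.05,.0965) for s in(-1,1)]
        pr=lambda P:((proj(p,P)-[x0,y0]+.5)*fx).astype(int)
        q=pr(P)
        for i,j in((0,1),(2,3),(0,2),(1,3)): cv2.line(c,tuple(map(int,q[i])),tuple(map(int,q[j])),(0,0,255),1)
        P=[A+.0125*np.array([np.cos(b),np.sin(b),0])+[0,0,.0965] for b in a+np.radians(np.arange(53,308,5))]
        cv2.polylines(c,[pr(P)],False,(0,255,0),1)
        for r,z in((.022,.05),(.033,.04)):
            P=[A+r*np.array([np.cos(b),np.sin(b),0])+[0,0,z] for b in np.radians(np.arange(0,361,5))]
            cv2.polylines(c,[pr(P)],False,(255,255,0),1)
        cv2.putText(c,f'{X:.3f} {Y:.3f} {sh}',(5,20),0,.5,(255,0,255)); o.append(c)
    o=np.vstack([np.hstack(o[:2]),np.hstack(o[2:])]); cv2.imwrite(out,cv2.resize(o,(600,600)))
E
python3 - <<'E'
from ov import *
p=np.load('w2.npy',allow_pickle=True).item()
overlay('pics/w2.png',p,[(.58,.103,1.5),(.581,.106,1.3),(.582,.107,1.3),(.582,.107,1.45)],'pics/w2g.png')
E
```

```text
(no output)
```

View pics/w2g.png

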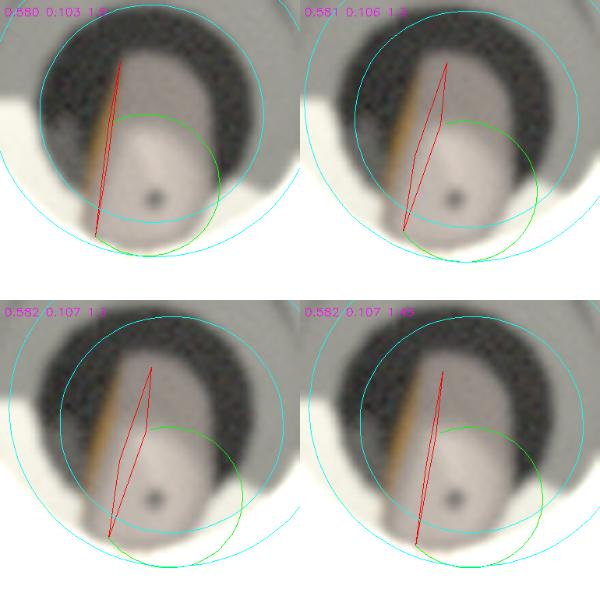

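Run:
```python
from ov import *
p=np.load('w2.npy',allow_pickle=True).item()
overlay('pics/w2.png',p,[(.579,.1015,1.2),(.579,.1015,1.3),(.579,.1015,1.4),(.579,.1015,1.1)],'pics/w2g.png')
```

```text
(no output)
```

View pics/w2g.png

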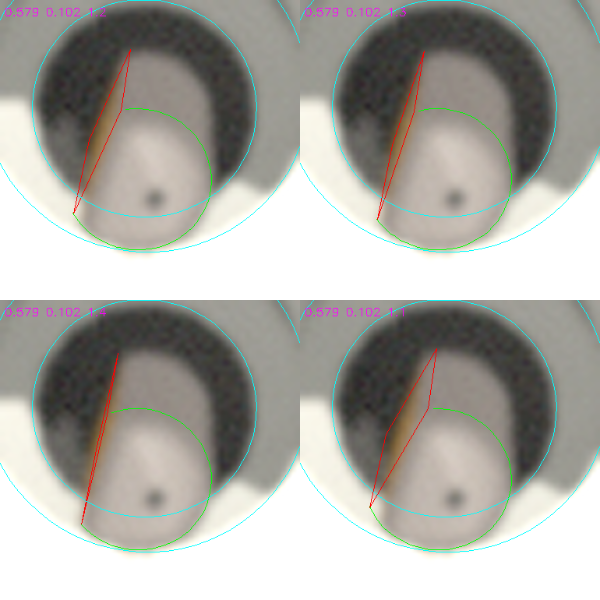

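Run:
```python
from h import *
rows([0.58,0.1046,0.135],76.6,ma=7)
```

```text
t 3.3 pos [0.5814 0.1103 0.2304] yaw 92.98 axis [ 0.001  0.002 -1.   ] F [0.7 0.3 0.2] N rows 3
[[-0.0006, 0.0318, -0.0019], [-0.0004, 0.0318, -0.0019], [-0.0002, 0.0318, -0.0019]]
[[-0.12, 5.46, 0.06], [0.0, 5.46, 0.0], [0.0, 5.46, 0.0]]
```

servo_tool:
  delta_pos:
    - [-0.0006,0.032,-0.002]
    - [-0.0004,0.032,-0.002]
    - [0,0.032,-0.002]
    - [0,0,0]
  dr:
    - [-0.1,5.5,0]
    - [0,5.5,0]
    - [0,5.5,0]
    - [0,0,0]
  grip: [0.55,0.55,0.55,0.55]

```text
t: 3.8
tool_pos: [0.5798, 0.1006, 0.1342]
tool_rot: [-1.562, 0.194, -0.201]
contact_force: [0.5, -1.3, -0.4]
opening: 0.0468
```

Run:
```python
from ov import *
rows([0.58,0.1046,0.078],76.6,ma=7)
im=save('wrist','w3.png'); p=ctrl.camera_params('wrist')
print(proj(p,[[.579,.102,.1]]))
overlay('pics/w3.png',p,[(.579,.1015,1.3),(.58,.103,1.35),(.578,.1015,1.3),(.579,.1015,1.4)],'pics/w3g.png',x0=195,y0=150,w=110,fx=5,bright=150)
```

```text
t 3.8 pos [0.5798 0.1006 0.1342] yaw 75.59 axis [ 0.004 -0.001 -1.   ] F [ 0.5 -1.3 -0.4] N rows 2
[[-0.0005, 0.0281, 0.002], [-0.0004, 0.0281, 0.002]]
[[0.0, -0.5, 0.23], [0.0, -0.5, 0.0]]
[[254.71070326 229.34272521]]
```

View pics/w3.png

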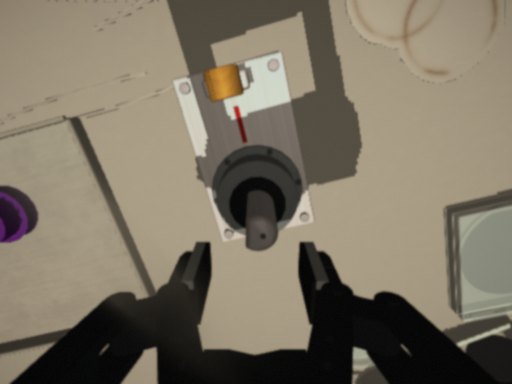

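View pics/w3g.png

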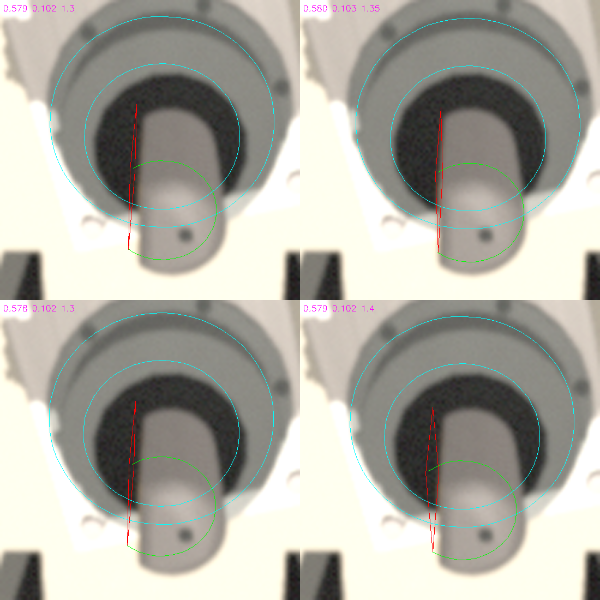

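Run:
```python
from ov import *
rows([0.5816,0.1057,0.078],76,ma=7,ms=.03)
```

```text
t 3.85 pos [0.5814 0.1008 0.1365] yaw 75.63 axis [ 0.008 -0.001 -1.   ] F [ 0.5 -0.2  0.7] N rows 2
[[-0.0007, 0.0293, 0.0024], [-0.0005, 0.0293, 0.0024]]
[[-0.07, -0.18, 0.46], [0.0, -0.18, 0.0]]
```

servo_tool:
  delta_pos:
    - [-0.0007,0.029,0.0024]
    - [-0.0005,0.029,0.0024]
    - [0,0,0]
  dr:
    - [0,-0.2,0.4]
    - [0,-0.2,0]
    - [0,0,0]
  grip: [0.55,0.55,0.55]

```text
t: 4.22
tool_pos: [0.5865, 0.1047, 0.0856]
tool_rot: [-1.56, 0.18, -0.2]
contact_force: [-0.3, 0.2, -0.1]
opening: 0.0469
```

Run:
```python
from ov import *
rows([0.5816,0.1057,0.078],76,ma=7,ms=.03)
im=save('wrist','w4.png'); p=ctrl.camera_params('wrist')
rows([0.5816,0.1057,0.078],76,ma=7,ms=.03)
```

```text
t 4.22 pos [0.5865 0.1047 0.0856] yaw 76.12 axis [ 0.013  0.001 -1.   ] F [-0.3  0.2 -0.1] N rows 1
[[-0.0051, 0.0076, -0.0002]]
[[-0.25, 0.12, 0.73]]
t 4.28 pos [0.5879 0.1047 0.0875] yaw 76.11 axis [ 0.017  0.001 -1.   ] F [0.6 0.3 0.5] N rows 1
[[-0.0065, 0.0094, -0.0006]]
[[-0.31, 0.11, 0.92]]
```

View pics/w4.png

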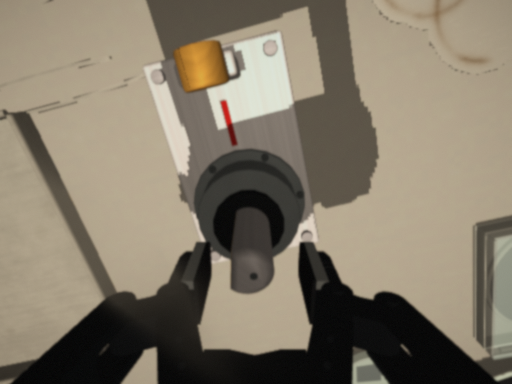

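servo_tool:
  delta_pos:
    - [-0.0065,0.0094,0]
  dr:
    - [0,0,0.9]
  grip: [0.55]

```text
t: 4.4
tool_pos: [0.5839, 0.1063, 0.0813]
tool_rot: [-1.556, 0.185, -0.195]
contact_force: [-0.2, 1.2, 0.3]
opening: 0.0473
```

Run:
```python
from ov import *
for i in range(3):
    rows([0.5816,0.1057,0.078],76,ma=7,ms=.03); print(ctrl.get_obs()['dq'].round(3),ctrl.get_obs()['q'].round(4))
    ctrl.get_image('scene')
```

```text
t 4.4 pos [0.5839 0.1063 0.0813] yaw 76.12 axis [ 0.007  0.006 -1.   ] F [-0.2  1.2  0.3] N rows 1
[[-0.0021, 0.0033, -0.0012]]
[[-0.41, 0.12, 0.31]]
[ 0.01   0.059  0.079  0.041 -0.006 -0.01 ] [ 0.0524  0.1298  1.8189  0.0056  1.1857 -1.2783]
t 4.45 pos [0.582  0.1064 0.0791] yaw 76.12 axis [ 0.003  0.006 -1.   ] F [-1.8 -0.1 -0.9] N rows 1
[[-0.0003, 0.0011, -0.0008]]
[[-0.35, 0.12, 0.07]]
[ 0.003  0.011  0.025 -0.007  0.005  0.003] [ 0.0526  0.1312  1.8216  0.006   1.1859 -1.2782]
t 4.5 pos [0.5817 0.1063 0.0786] yaw 76.12 axis [ 0.002  0.005 -1.   ] F [-0.9  0.3 -0.1] N rows 1
[[0.0, 0.0006, -0.0006]]
[[-0.32, 0.12, 0.03]]
[ 0.001  0.004  0.003 -0.002 -0.006  0.001] [ 0.0526  0.1315  1.8221  0.0056  1.1858 -1.2781]
```

servo_tool:
  delta_pos:
    - [0,0,0]
    - [0,0,0]
    - [0,0,0]
    - [0,0,0]
  dr:
    - [0,0,0]
    - [0,0,0]
    - [0,0,0]
    - [0,0,0]
  grip: [0,0,0,0]
  grip_force: 30

```text
t: 5.05
tool_pos: [0.582, 0.1046, 0.0795]
tool_rot: [-1.56, 0.188, -0.192]
contact_force: [-0.1, -0.3, -0.1]
opening: 0.0194
```

Run:
```python
from ov import *
im=save('wrist','w5.png')
rows([0.5816,0.1057,0.078],76,ma=7,ms=.03); print(ctrl.get_obs()['opening'],ctrl.get_obs()['wrist_torque'])
```

```text
t 5.1 pos [0.582  0.1046 0.0796] yaw 76.12 axis [ 0.002  0.002 -1.   ] F [-0.5 -0.1 -0.2] N rows 1
[[-0.0007, 0.0016, 0.0009]]
[[-0.14, 0.12, 0.11]]
0.01940517293817676 [-0.00579578  0.01329096 -0.05463301]
```

View pics/w5.png

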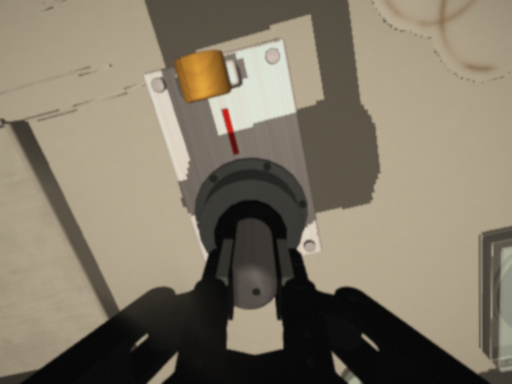

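servo_tool:
  delta_pos:
    - [0.0004,0,0]
    - [0.0004,0,0]
    - [0.0004,0,0]
    - [0.0004,0,0]
  dr:
    - [0,9.6,0]
    - [0,9.6,0]
    - [0,9.6,0]
    - [0,9.6,0]
  grip: [0,0,0,0]

```text
t: 5.6
tool_pos: [0.5826, 0.1026, 0.0795]
tool_rot: [-1.447, 0.726, -0.728]
contact_force: [-2.3, -2.3, 0.0]
opening: 0.0194
```

```bash
cat >> h.py <<'E'
def rot(A,cj,ct,yawT,z,n=5,ma=9.6):
    o,Rm=T(); y0=yaw_of(Rm); c=Rm.T@(o['tool_pos']-np.array([*A,o['tool_pos'][2]]))
    print('t',round(o['t'],2),o['tool_pos'].round(4),'yaw',y0.round(2),'ax',Rm[:,1].round(3),'F',o['contact_force'].round(1),'op',round(o['opening'],4),'c',c.round(4))
    N=max(1,int(np.ceil(abs(yawT-y0)/ma))); Rc=Rm;pc=o['tool_pos']
    for k in range(1,N+1):
        Rn=Rdown(y0+(yawT-y0)*k/N); pn=np.array([*A,z])+Rn@np.array([ct,0,cj])
        print((Rc.T@(pn-pc)).round(4),np.degrees(R.from_matrix(Rc.T@Rn).as_rotvec()).round(2)); Rc,pc=Rn,pn
E
python3 - <<'E'
from h import *
rot((.581,.1025),.0023,.0005,-.7,.079)
E
```

```text
t 5.6 [0.5826 0.1026 0.0795] yaw 36.63 ax [ 0.    -0.002 -1.   ] F [-2.3 -2.3  0. ] op 0.0194 c [ 0.0009 -0.      0.0014]
[-0.      0.0005  0.0008] [0.05 9.33 0.09]
[ 0.0004  0.     -0.0001] [0.   9.33 0.  ]
[ 0.0004  0.     -0.0001] [0.   9.33 0.  ]
[ 0.0004  0.     -0.0001] [0.   9.33 0.  ]
```

servo_tool:
  delta_pos:
    - [0,0,0.0005]
    - [0.0004,0,0]
    - [0.0004,0,0]
    - [0.0004,0,0]
  dr:
    - [0,9.3,0.1]
    - [0,9.3,0]
    - [0,9.3,0]
    - [0,9.3,0]
  grip: [0,0,0,0]

```text
t: 6.1
tool_pos: [0.5819, 0.1007, 0.0795]
tool_rot: [-1.201, 1.232, -1.231]
contact_force: [-3.3, -1.4, 0.5]
opening: 0.0193
```

Run:
```python
from h import *
rot((.581,.1025),.0023,.0005,-.7,.079)
im=save('wrist','w6.png'); np.save('w6.npy',ctrl.camera_params('wrist'),allow_pickle=True)
save('top','top6.png')
rot((.581,.1025),.0023,.0005,-.7,.079)
```

```text
t 6.1 [0.5819 0.1007 0.0795] yaw -1.68 ax [-0.005 -0.004 -1.   ] F [-3.3 -1.4  0.5] op 0.0193 c [0.0018 0.     0.001 ]
[-0.0013  0.0005  0.0014] [ 0.26 -0.98  0.22]
t 6.2 [0.5819 0.1007 0.0796] yaw -1.38 ax [-0.005 -0.004 -1.   ] F [-3.  -0.4  1.7] op 0.0194 c [0.0018 0.     0.001 ]
[-0.0013  0.0006  0.0013] [ 0.26 -0.68  0.21]
```

View pics/w6.png

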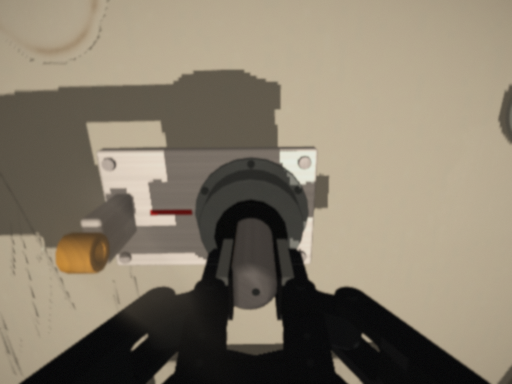

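Run:
```python
from h import *
p=np.load('w6.npy',allow_pickle=True).item()
im=cv2.imread('pics/w6.png'); g=cv2.cvtColor(im,cv2.COLOR_BGR2GRAY).astype(float)
# top edge: strongest positive vertical gradient near row 149 for columns
def edge(cols,lo,hi,sign):
    P=[]
    for u in cols:
        d=np.diff(g[lo:hi,u])*sign; k=int(d.argmax())
        if 0<k<len(d)-1:
            a,b,c=d[k-1],d[k],d[k+1]; s=(a-c)/(2*(a-2*b+c)) if a-2*b+c else 0
            P.append((u,lo+k+.5+s))
    return np.array(P)
for nm,cols,lo,hi,s in (('far',range(108,312,3),140,158,1),('near',list(range(140,205,3)),257,272,-1)):
    P=edge(cols,lo,hi,s)
    for _ in range(3):
        c=np.polyfit(P[:,0],P[:,1],1); r=P[:,1]-np.polyval(c,P[:,0]); P=P[abs(r)<max(1.,1.5*r.std())]
    A,B=[at_z(p,u,np.polyval(c,u),.01) for u in (110,310)]
    d=A-B; print(nm,len(P),r.std().round(2),'key dir',np.degrees(np.arctan2(d[1],d[0])).round(2),A.round(4),B.round(4))
# red line
hsv=im.astype(int); m=(hsv[:,:,2]>hsv[:,:,1]+50)&(hsv[:,:,2]>hsv[:,:,0]+50); v,u=np.nonzero(m); k=(v>205)&(v<218)&(u>140)&(u<200); u,v=u[k],v[k]
c=np.polyfit(u,v,1); A,B=[at_z(p,x,np.polyval(c,x),.01) for x in(152,190)]; d=A-B; print('red',len(u),np.degrees(np.arctan2(d[1],d[0])),A,B)
# shaft line through red: distance of axis from red line
for a in ((.581,.1025),): print(np.cross(d[:2]/np.linalg.norm(d[:2]),np.array(a)-B[:2]))
# top image red/plate edges
```

```text
far 68 0.19 key dir 178.65 [0.487  0.1498 0.01  ] [0.6212 0.1467 0.01  ]
near 22 0.17 key dir 178.51 [0.4699 0.0621 0.01  ] [0.6236 0.0581 0.01  ]
red 154 179.51654495428772 [0.50859319 0.10431432 0.01      ] [0.5360662 0.1040825 0.01     ]
0.0012032977261256866<stdin>:23: DeprecationWarning: Arrays of 2-dimensional vectors are deprecated. Use arrays of 3-dimensional vectors instead. (deprecated in NumPy 2.0)
```

Run:
```python
from h import *
p=np.load('w6.npy',allow_pickle=True).item()
o,Rm=T()
im=cv2.imread('pics/w6.png')[200:384,150:360]; im=np.clip((im/130.)**.6*255,0,255).astype(np.uint8)
c=cv2.resize(im,None,fx=3.8,fy=3.2,interpolation=3)
c=cv2.resize(im,None,fx=3.2,fy=3.2,interpolation=cv2.INTER_CUBIC)
for d in (0,.0085,.011,.014,.021):
    for s in(-1,1):
        q=[((proj(p,o['tool_pos']+Rm@np.array([x,d,s*.0125]))[0]-[150,200]+.5)*3.2) for x in(-.011,.011)]
        cv2.line(c,tuple(q[0].astype(int).tolist()),tuple(q[1].astype(int).tolist()),(0,0,255),1)
    print(d,q)
cv2.imwrite('pics/w6e.png',c)
```

```text
0 [array([411.95992792, 158.70965224]), array([409.74917253, 280.12937347])]
0.0085 [array([407.93595163, 132.1100772 ]), array([406.01183333, 248.60835152])]
0.011 [array([406.83172276, 124.81031132]), array([404.98314634, 239.93160972])]
0.014 [array([405.55023478, 116.33845478]), array([403.7876367 , 229.84737005])]
0.021 [array([402.73172411,  97.70436513]), array([401.15181306, 207.61247265])]
```

View pics/w6e.png

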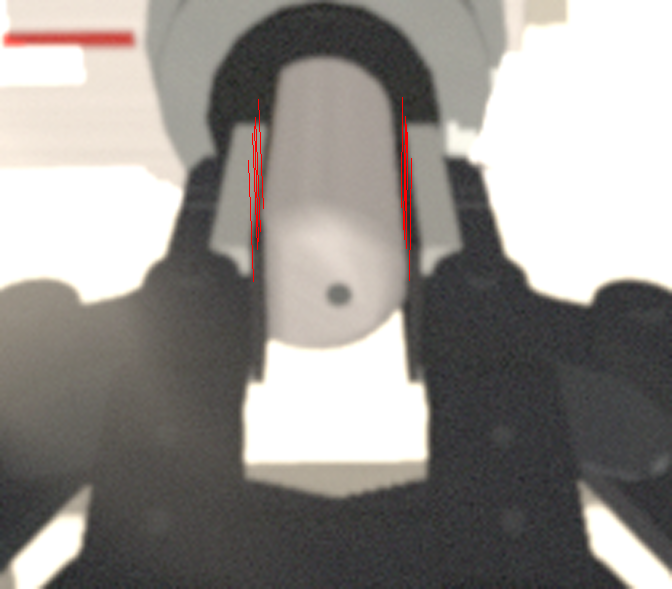

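servo_tool:
  delta_pos:
    - [0,0,0]
    - [0,0,0]
    - [0,-0.03,0]
    - [0,-0.05,0]
    - [0,-0.05,0]
  dr:
    - [0,0,0]
    - [0,0,0]
    - [0,0,0]
    - [0,0,0]
    - [0,0,0]
  grip: [0.6,0.6,0.6,0.6,0.6]

```text
t: 6.82
tool_pos: [0.5799, 0.1017, 0.207]
tool_rot: [-1.215, 1.23, -1.216]
contact_force: [0.4, 0.9, 0.2]
opening: 0.0515
```

Run:
```python
from ov import *
im=save('wrist','w7.png'); p=ctrl.camera_params('wrist'); np.save('w7.npy',p,allow_pickle=True)
rows([0.6074,-0.2193,0.15],131.7)
u,v=proj(p,[[.581,.1025,.08]])[0].astype(int); print(u,v)
overlay('pics/w7.png',p,[(.581,.1025,0),(.581,.1025,-.05),(.581,.1025,.05),(.58,.103,0)],'pics/w7g.png',key=178.7,x0=u-50,y0=v-55,w=100,fx=5,bright=150)
```

```text
t 6.88 pos [0.5838 0.1019 0.216 ] yaw -0.9 axis [-0.002 -0.002 -1.   ] F [2.8 0.1 5.5] N rows 14
[[0.0229, 0.0048, 0.0021], [0.0229, 0.0047, -0.0018], [0.0223, 0.0047, -0.0055], [0.0211, 0.0047, -0.0091], [0.0193, 0.0047, -0.0125]]
[[0.1, -9.47, 0.13], [0.0, -9.47, 0.0], [0.0, -9.47, 0.0], [0.0, -9.47, 0.0], [0.0, -9.47, 0.0]]
250 185
```

View pics/w7.png

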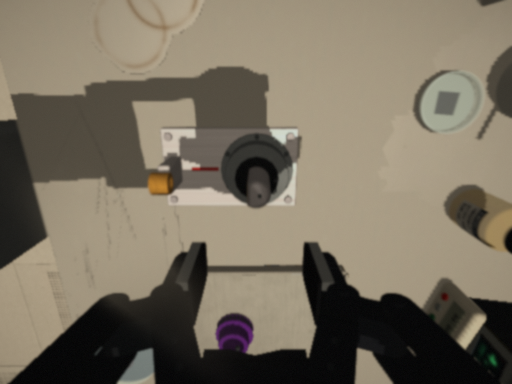

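View pics/w7g.png

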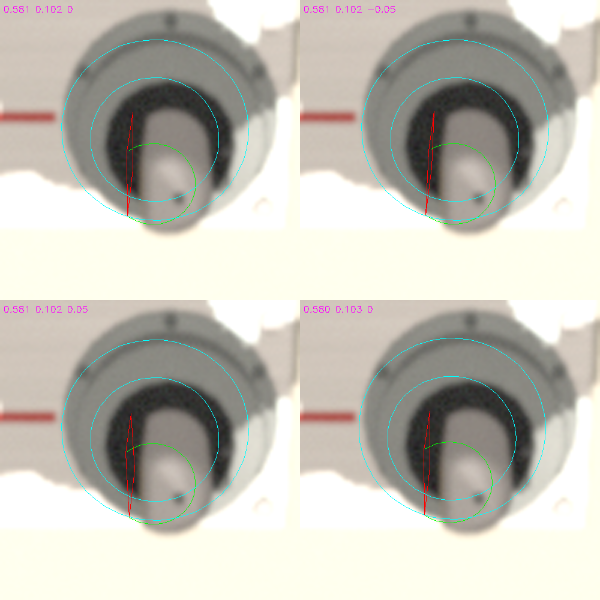

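servo_tool:
  delta_pos:
    - [0.023,0.0,0.002]
    - [0.023,0.0,-0.002]
    - [0.022,0,-0.0055]
    - [0.021,0,-0.009]
    - [0.019,0,-0.0125]
  dr:
    - [0,-9.5,0]
    - [0,-9.5,0]
    - [0,-9.5,0]
    - [0,-9.5,0]
    - [0,-9.5,0]
  grip: [0.8,0.8,0.8,0.8,0.8]

```text
t: 7.5
tool_pos: [0.5965, -0.0131, 0.2212]
tool_rot: [-1.494, 0.556, -0.571]
contact_force: [1.2, 0.7, 0.1]
opening: 0.0683
```

Run:
```python
from ov import *
rows([0.6074,-0.2193,0.17],131.7)
```

```text
t 7.5 pos [ 0.5965 -0.0131  0.2212] yaw 48.72 axis [ 0.009 -0.001 -1.   ] F [1.2 0.7 0.1] N rows 9
[[0.016, 0.0057, -0.0164], [0.0132, 0.0057, -0.0188], [0.01, 0.0057, -0.0206], [0.0066, 0.0057, -0.022], [0.003, 0.0057, -0.0227]]
[[-0.25, -9.22, 0.48], [0.0, -9.22, 0.0], [0.0, -9.22, 0.0], [0.0, -9.22, 0.0], [0.0, -9.22, 0.0]]
```

servo_tool:
  delta_pos:
    - [0.016,0.005,-0.0165]
    - [0.013,0.005,-0.019]
    - [0.01,0.005,-0.0205]
    - [0.0065,0.005,-0.022]
    - [0.003,0.005,-0.0225]
  dr:
    - [-0.2,-9.2,0.4]
    - [0,-9.2,0]
    - [0,-9.2,0]
    - [0,-9.2,0]
    - [0,-9.2,0]
  grip: [0.8,0.8,0.8,0.8,0.8]

```text
t: 8.12
tool_pos: [0.6055, -0.131, 0.1962]
tool_rot: [-1.569, -0.096, 0.087]
contact_force: [-0.6, 0.1, 0.0]
opening: 0.0682
```

Run:
```python
from ov import *
rows([0.6074,-0.2193,0.17],131.7)
```

```text
t 8.12 pos [ 0.6055 -0.131   0.1962] yaw 96.66 axis [ 0.006 -0.    -1.   ] F [-0.6  0.1  0. ] N rows 4
[[-0.0021, 0.0066, -0.022], [-0.0054, 0.0065, -0.0214], [-0.0086, 0.0065, -0.0203], [-0.0116, 0.0065, -0.0188]]
[[0.07, -8.76, 0.33], [0.0, -8.76, 0.0], [0.0, -8.76, 0.0], [0.0, -8.76, 0.0]]
```

servo_tool:
  delta_pos:
    - [-0.002,0.0065,-0.022]
    - [-0.0055,0.0065,-0.0215]
    - [-0.0085,0.0065,-0.0205]
    - [-0.0115,0.0065,-0.019]
  dr:
    - [0,-8.8,0.3]
    - [0,-8.8,0]
    - [0,-8.8,0]
    - [0,-8.8,0]
  grip: [0.8,0.8,0.8,0.8]

```text
t: 8.62
tool_pos: [0.6099, -0.2226, 0.1694]
tool_rot: [-1.491, -0.594, 0.59]
contact_force: [0.0, 0.3, 0.4]
opening: 0.0684
```

Run:
```python
from ov import *
ctrl.get_image('wrist')  # settle
for i in range(2):
    p=ctrl.camera_params('wrist'); im=ctrl.get_image('wrist')
save('','w8.png',im); np.save('w8.npy',p,allow_pickle=True)
rows([0.6074,-0.2193,0.15],131.7)
print(proj(p,[[.6074,-.2193,.034],[.5937,-.2316,.034]]).round(1))
for r in ctrl.masks_of('wrist','pulley'): print(r['score'],r['extent'])
```

```text
t 8.78 pos [ 0.6095 -0.2224  0.169 ] yaw 132.83 axis [ 0.002 -0.001 -1.   ] F [ 0.5 -0.2 -0.8] N rows 1
[[0.0006, 0.019, 0.0037]]
[[0.1, 1.13, 0.06]]
[[260.1 187.1]
 [260.5 167.8]]
0.75 [234.2, 151.2, 291.6, 206.3]
0.61 [340.0, 170.3, 393.3, 224.1]
0.49 [134.3, 0.0, 220.7, 44.3]
```

View pics/w8.png

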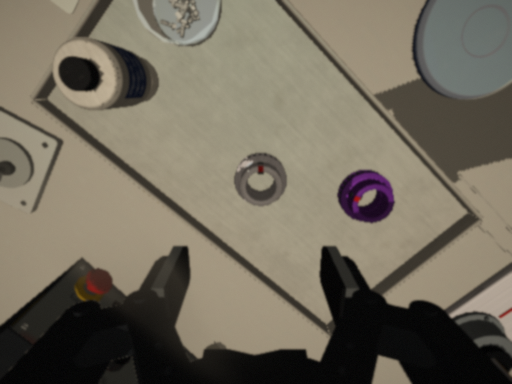

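```bash
cat > pf.py <<'E'
from h import *
def pov(imf,p,X,Y,sd,out,zb=.002,w=70):
    u,v=proj(p,[[X,Y,zb+.025]])[0].astype(int); x0,y0=max(u-w//2,0),max(v-w//2,0)
    im=cv2.imread(imf)[y0:y0+w,x0:x0+w].astype(float); im=np.clip((im/170)**.7*255,0,255).astype(np.uint8); f=8
    c=cv2.resize(im,None,fx=f,fy=f,interpolation=cv2.INTER_CUBIC)
    b=np.radians(np.arange(0,361,5)); pr=lambda P:((proj(p,P)-[x0,y0]+.5)*f).astype(int)
    for r,z,col in((.0205,.032,(0,255,0)),(.014,.032,(0,255,0)),(.0265,.014,(255,255,0)),(.0265,0,(255,255,0))):
        cv2.polylines(c,[pr(np.array([X+r*np.cos(b),Y+r*np.sin(b),0*b+zb+z]).T)],False,col,1)
    a=np.radians(sd); q=pr([[X,Y,zb+.032],[X+.03*np.cos(a),Y+.03*np.sin(a),zb+.032]]); cv2.line(c,q[0].tolist(),q[1].tolist(),(255,0,0),1)
    # red mark measurement
    I=cv2.imread(imf).astype(int); m=(I[:,:,2]>I[:,:,1]*1.6+10)&(I[:,:,2]>I[:,:,0]*1.6+10); m[:y0]=0;m[y0+w:]=0;m[:,:x0]=0;m[:,x0+w:]=0
    vv,uu=np.nonzero(m)
    if len(uu):
        M=at_z(p,uu.mean(),vv.mean(),zb+.032); print('mark px',uu.mean().round(1),vv.mean().round(1),len(uu),M.round(4),'dir',np.degrees(np.arctan2(M[1]-Y,M[0]-X)).round(1),'r',np.hypot(M[1]-Y,M[0]-X).round(4))
    cv2.imwrite(out,c)
E
python3 - <<'E'
from pf import *
p=np.load('w8.npy',allow_pickle=True).item()
pov('pics/w8.png',p,.607,-.2193,221.7,'pics/w8z.png')
E
```

```text
mark px 260.2 168.4 27 [ 0.5943 -0.2314  0.034 ] dir -136.3 r 0.0175
```

View pics/w8z.png

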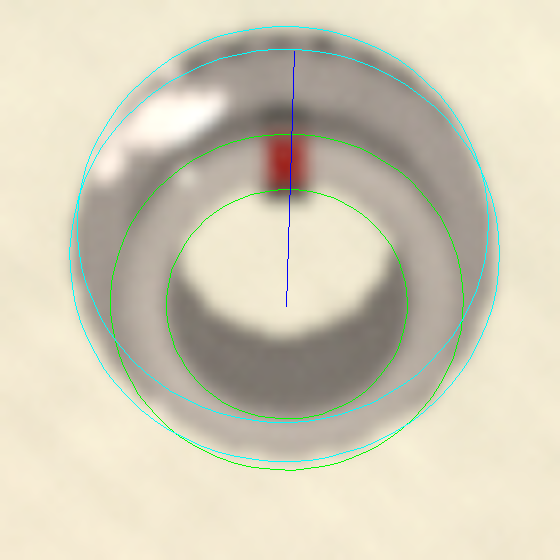

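Run:
```python
from h import *
rows([0.6065,-0.2198,0.06],133.6)
```

```text
t 8.82 pos [ 0.6096 -0.2218  0.1695] yaw 132.86 axis [ 0.002 -0.001 -1.   ] F [-0.3  0.6  0.3] N rows 2
[[-0.0005, 0.0547, 0.0019], [-0.0005, 0.0547, 0.0018]]
[[0.12, -0.37, 0.08], [0.0, -0.37, 0.0]]
```

servo_tool:
  delta_pos:
    - [-0.0005,0.045,0.002]
    - [-0.0005,0.045,0.002]
    - [0,0.012,0]
  dr:
    - [0.1,-0.4,0]
    - [0,-0.4,0]
    - [0,0,0]
  grip: [0.75,0.75,0.75]

```text
t: 9.2
tool_pos: [0.6096, -0.2179, 0.0696]
tool_rot: [-1.493, -0.602, 0.59]
contact_force: [-0.1, -0.3, 0.8]
opening: 0.0641
```

Run:
```python
from pf import *
ctrl.get_image('scene')
p=ctrl.camera_params('wrist'); im=save('wrist','w9.png'); np.save('w9.npy',p,allow_pickle=True)
rows([0.6065,-0.2198,0.030],133.6)
pov('pics/w9.png',p,.6065,-.2198,223.6,'pics/w9z.png',w=90)
```

```text
t 9.3 pos [ 0.6107 -0.2188  0.0715] yaw 133.63 axis [ 0.011 -0.003 -1.   ] F [-0.1  0.4  0.6] N rows 1
[[-0.004, 0.0415, 0.0026]]
[[0.58, 0.03, 0.35]]
mark px 257.5 203.0 70 [ 0.5944 -0.2314  0.034 ] dir -136.2 r 0.0168
```

View pics/w9z.png

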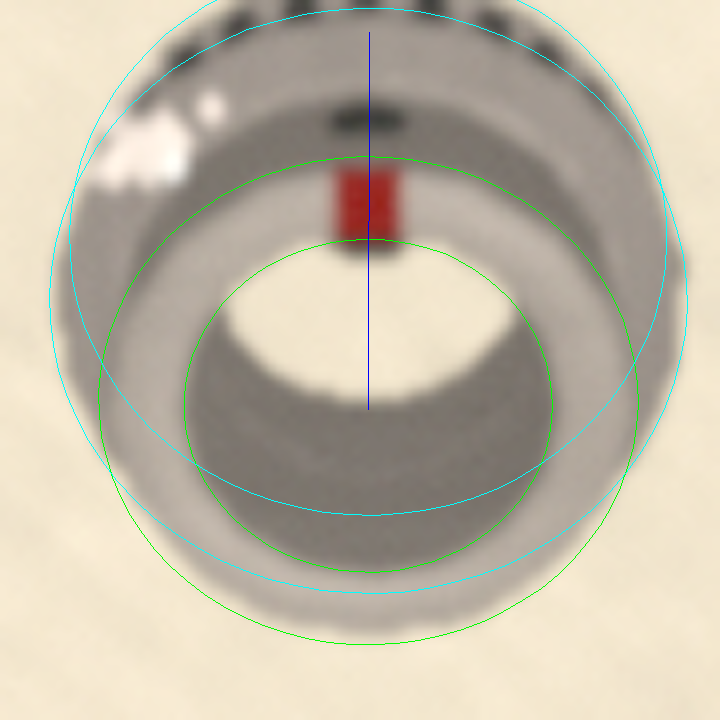

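View pics/w9.png

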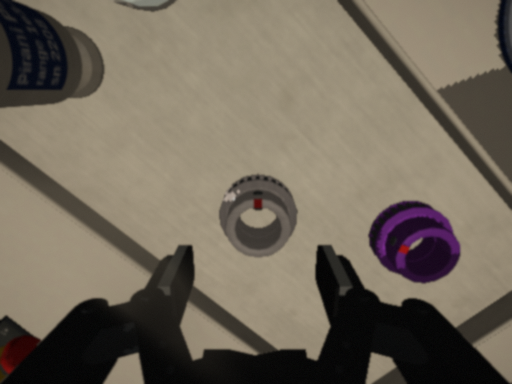

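servo_tool:
  delta_pos:
    - [-0.002,0.022,0.0015]
    - [-0.002,0.0195,0.001]
  dr:
    - [0.5,0,0.4]
    - [0,0,0]
  grip: [0.75,0.75]

```text
t: 9.55
tool_pos: [0.6101, -0.2212, 0.0338]
tool_rot: [-1.496, -0.601, 0.592]
contact_force: [0.1, 0.1, -0.1]
opening: 0.0641
```

Run:
```python
from pf import *
ctrl.get_image('scene');ctrl.get_image('scene')
rows([0.6065,-0.2198,0.030],133.6)
```

```text
t 9.65 pos [ 0.6082 -0.2205  0.0315] yaw 133.62 axis [ 0.004 -0.004 -1.   ] F [-0.   0.3 -0.4] N rows 1
[[-0.0007, 0.0015, 0.0017]]
[[0.31, 0.02, 0.02]]
```

servo_tool:
  delta_pos:
    - [-0.0007,0.001,0.0017]
    - [0,0,0]
    - [0,0,0]
    - [0,0,0]
    - [0,0,0]
  dr:
    - [0.3,0,0]
    - [0,0,0]
    - [0,0,0]
    - [0,0,0]
    - [0,0,0]
  grip: [0.75,0,0,0,0]
  grip_force: 60

```text
t: 10.28
tool_pos: [0.6073, -0.2204, 0.0318]
tool_rot: [-1.489, -0.597, 0.593]
contact_force: [0.4, -0.9, -2.3]
opening: 0.0391
```

Run:
```python
from pf import *
p=ctrl.camera_params('wrist'); im=save('wrist','w10.png'); np.save('w10.npy',p,allow_pickle=True)
rows([0.6065,-0.2198,0.16],133.6); print(ctrl.get_obs()['opening'])
```

```text
t 10.32 pos [ 0.6073 -0.2204  0.0318] yaw 133.59 axis [ 0.002 -0.001 -1.   ] F [ 0.1 -0.2 -1.6] N rows 3
[[-0.0, -0.0427, 0.0002], [-0.0001, -0.0427, 0.0003], [-0.0001, -0.0427, 0.0003]]
[[0.13, -0.0, 0.07], [0.0, -0.0, 0.0], [0.0, -0.0, 0.0]]
0.038970500263538106
```

View pics/w10.png

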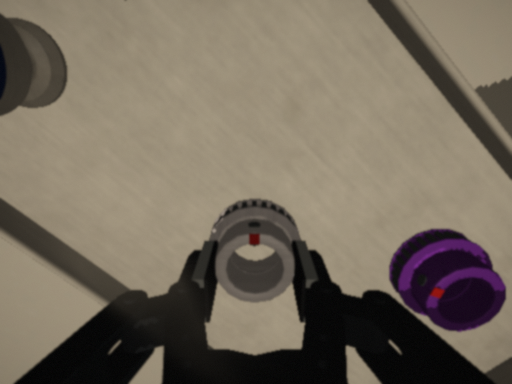

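servo_tool:
  delta_pos:
    - [0,-0.02,0]
    - [0,-0.04,0]
    - [0,-0.05,0]
    - [0,-0.03,0]
  dr:
    - [0,0,0]
    - [0,0,0]
    - [0,0,0]
    - [0,0,0]
  grip: [0,0,0,0]

```text
t: 10.82
tool_pos: [0.605, -0.2193, 0.1753]
tool_rot: [-1.485, -0.593, 0.596]
contact_force: [0.6, -0.3, -2.1]
opening: 0.0393
```

Run:
```python
from pf import *
ctrl.get_image('scene')
ctrl.get_image('scene')
p=ctrl.camera_params('wrist'); o,Rm=T(); im=save('wrist','w11.png'); np.save('w11.npy',p,allow_pickle=True)
# pulley in hand: expected underside .0298 below TCP
zb=o['tool_pos'][2]-.0298; sd=yaw_of(Rm)+90
pov('pics/w11.png',p,o['tool_pos'][0],o['tool_pos'][1],sd,'pics/w11z.png',zb=zb,w=90)
rows([0.581,0.1025,0.19],88.7); print(ctrl.get_obs()['opening'],o['tool_pos'],sd)
```

```text
mark px 254.0 238.6 91 [ 0.595  -0.2323  0.1798] dir -134.0 r 0.017
t 10.97 pos [ 0.6054 -0.2195  0.1741] yaw 133.59 axis [-0.002  0.002 -1.   ] F [-0.1  0.3 -2.3] N rows 6
[[0.0341, -0.0026, 0.0417], [0.0283, -0.0027, 0.0457], [0.0221, -0.0027, 0.049], [0.0156, -0.0027, 0.0515], [0.0087, -0.0027, 0.0531]]
[[-0.15, 7.48, -0.04], [0.0, 7.48, 0.0], [0.0, 7.48, 0.0], [0.0, 7.48, 0.0], [0.0, 7.48, 0.0]]
0.03931301928585921 [ 0.60678048 -0.22013011  0.17756387] 223.59635420620387
```

View pics/w11z.png

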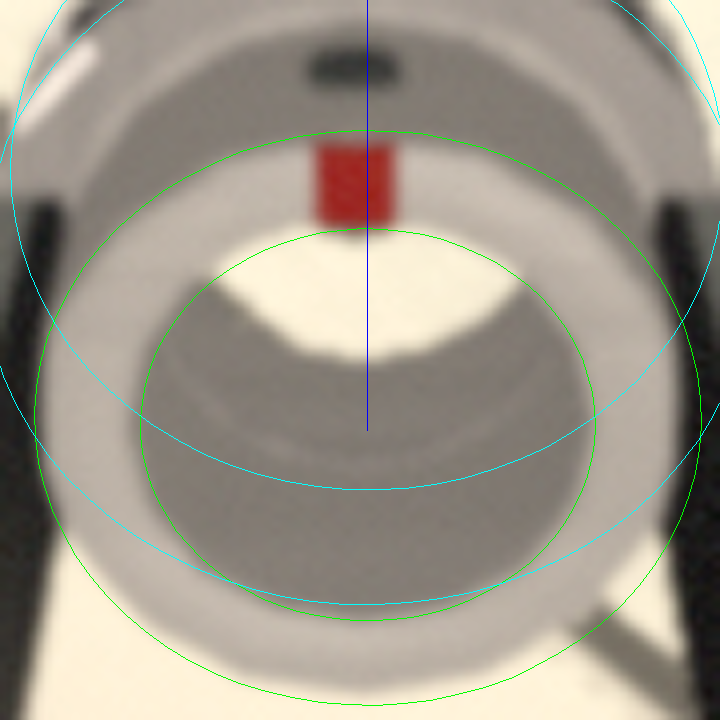

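Run:
```python
from pf import *
rows([0.580,0.1027,0.172],87.2)
```

```text
t 10.97 pos [ 0.6054 -0.2195  0.1741] yaw 133.59 axis [-0.002  0.002 -1.   ] F [-0.1  0.3 -2.3] N rows 6
[[0.034, 0.0004, 0.0418], [0.028, 0.0003, 0.046], [0.0216, 0.0003, 0.0493], [0.0148, 0.0003, 0.0518], [0.0076, 0.0003, 0.0533]]
[[-0.15, 7.73, -0.04], [0.0, 7.73, 0.0], [0.0, 7.73, 0.0], [0.0, 7.73, 0.0], [0.0, 7.73, 0.0]]
```

servo_tool:
  delta_pos:
    - [0.017,-0.001,0.021]
    - [0.025,-0.001,0.035]
    - [0.022,-0.001,0.039]
    - [0.018,-0.001,0.0415]
    - [0.014,-0.001,0.043]
  dr:
    - [0,4,0]
    - [0,6.5,0]
    - [0,6.5,0]
    - [0,6.5,0]
    - [0,6.5,0]
  grip: [0,0,0,0,0]

```text
t: 11.6
tool_pos: [0.5885, -0.0105, 0.1681]
tool_rot: [-1.556, -0.153, 0.182]
contact_force: [-0.0, 0.6, -2.0]
opening: 0.039
```

Run:
```python
from pf import *
rows([0.580,0.1027,0.172],87.2,ms=.04)
```

```text
t 11.6 pos [ 0.5885 -0.0105  0.1681] yaw 102.24 axis [-0.019  0.006 -1.   ] F [-0.   0.6 -2. ] N rows 3
[[0.0052, -0.001, 0.0375], [0.0019, -0.0013, 0.0378], [-0.0014, -0.0013, 0.0378]]
[[-0.53, 5.02, -1.0], [0.0, 5.01, 0.0], [0.0, 5.01, 0.0]]
```

servo_tool:
  delta_pos:
    - [0.005,-0.002,0.0375]
    - [0.002,-0.002,0.038]
    - [-0.001,-0.002,0.032]
  dr:
    - [-0.5,5,-1.0]
    - [0,5,0]
    - [0,5,0]
  grip: [0,0,0]

```text
t: 11.98
tool_pos: [0.5755, 0.1017, 0.1665]
tool_rot: [-1.57, 0.054, -0.035]
contact_force: [-0.0, 0.1, -1.4]
opening: 0.039
```

Run:
```python
from pf import *
ctrl.get_image('scene');ctrl.get_image('scene');
rows([0.580,0.1027,0.150],87.2,ms=.04)
p=ctrl.camera_params('wrist'); o,Rm=T(); im=save('wrist','w12.png'); np.save('w12.npy',p,allow_pickle=True); np.save('w12o.npy',np.r_[o['tool_pos'],yaw_of(Rm)])
rows([0.580,0.1027,0.150],87.2,ms=.04)
```

```text
t 12.07 pos [0.5753 0.103  0.1664] yaw 87.09 axis [-0.012  0.002 -1.   ] F [ 0.2 -0.6 -2.8] N rows 1
[[0.0049, 0.0164, -0.0]]
[[-0.06, -0.11, -0.72]]
t 12.12 pos [0.5758 0.1014 0.1667] yaw 87.1 axis [-0.012  0.001 -1.   ] F [ 0.3  0.  -2.6] N rows 1
[[0.0044, 0.0167, 0.0015]]
[[0.0, -0.1, -0.67]]
```

View pics/w12.png

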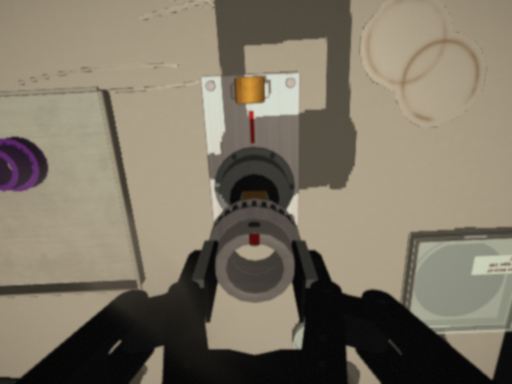

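Run:
```python
from ov import *
p=np.load('w12.npy',allow_pickle=True).item()
overlay('pics/w12.png',p,[(.580,.1027,0),(.581,.1027,0),(.580,.1035,0),(.581,.1035,0.05)],'pics/w12g.png',key=178.7,x0=205,y0=135,w=95,fx=6,bright=150)
```

```text
(no output)
```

View pics/w12g.png

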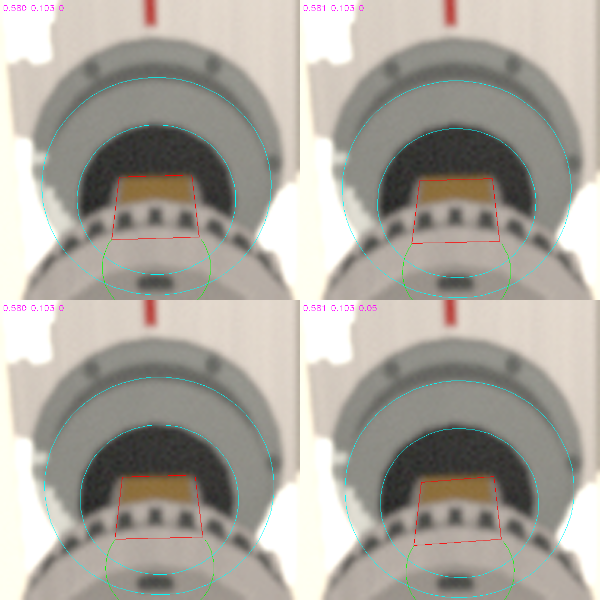

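servo_tool:
  delta_pos:
    - [0.0044,0.01,0.0015]
    - [0.0005,0.005,0]
  dr:
    - [0,0,-0.7]
    - [0,0,0]
  grip: [0,0]

```text
t: 12.38
tool_pos: [0.5801, 0.1013, 0.1489]
tool_rot: [-1.571, 0.041, -0.039]
contact_force: [-0.0, -0.1, -2.6]
opening: 0.0387
```

Run:
```python
from pf import *
ctrl.get_image('scene');ctrl.get_image('scene');
rows([0.580,0.1027,0.140],87.2,ms=.04)
save('wrist','w13.png')
```

```text
t 12.47 pos [0.5801 0.1012 0.1491] yaw 87.05 axis [-0.002 -0.001 -1.   ] F [-0.2  0.1 -2.6] N rows 1
[[-0.0002, 0.0091, 0.0015]]
[[0.06, -0.15, -0.09]]
```

View pics/w13.png

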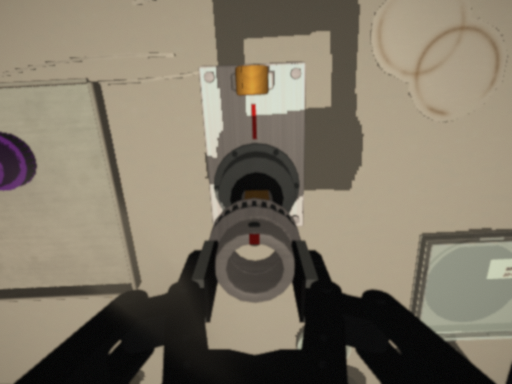

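servo_tool:
  delta_pos:
    - [0,0.008,0.0015]
    - [0,0.006,0]
    - [0,0.004,0]
  dr:
    - [0,0,0]
    - [0,0,0]
    - [0,0,0]
  grip: [0,0,0]

```text
t: 12.9
tool_pos: [0.5813, 0.1022, 0.1317]
tool_rot: [-1.571, 0.04, -0.042]
contact_force: [-0.6, -0.9, -1.2]
opening: 0.0391
```

Run:
```python
from pf import *
rows([0.580,0.1027,0.12],87.2,ms=.04)
ctrl.get_image('scene');
rows([0.580,0.1027,0.12],87.2,ms=.04)
save('wrist','w14.png')
```

```text
t 12.9 pos [0.5813 0.1022 0.1317] yaw 86.99 axis [ 0.001 -0.001 -1.   ] F [-0.6 -0.9 -1.2] N rows 1
[[-0.0013, 0.0117, 0.0004]]
[[0.04, -0.21, 0.08]]
t 12.95 pos [0.5809 0.1022 0.131 ] yaw 86.99 axis [ 0.    -0.001 -1.   ] F [-0.8 -0.4 -2.6] N rows 1
[[-0.0009, 0.011, 0.0005]]
[[0.04, -0.21, 0.01]]
```

View pics/w14.png

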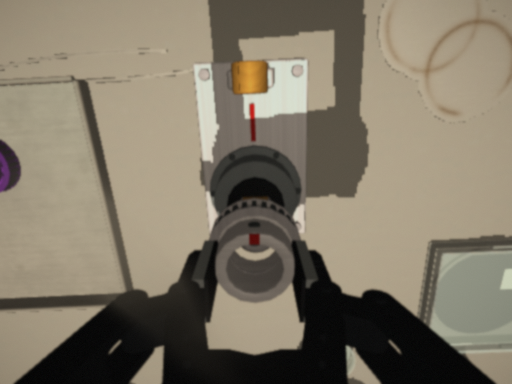

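servo_tool:
  delta_pos:
    - [-0.0009,0.004,0.0005]
    - [0,0.004,0]
    - [0,0.004,0]
  dr:
    - [0,-0.2,0]
    - [0,0,0]
    - [0,0,0]
  grip: [0,0,0]

```text
t: 13.38
tool_pos: [0.5805, 0.103, 0.1194]
tool_rot: [-1.571, 0.037, -0.039]
contact_force: [-0.7, -0.6, -1.0]
opening: 0.0389
```

Run:
```python
from pf import *
ctrl.get_image('scene');
rows([0.580,0.1027,0.12],87.2,ms=.04)
save('wrist','w15.png')
im=cv2.imread('pics/w15.png')[180:310,190:320]; im=np.clip((im/150.)**.7*255,0,255).astype(np.uint8)
cv2.imwrite('pics/w15z.png',cv2.resize(im,None,fx=4.5,fy=4.5,interpolation=3))
```

```text
t 13.43 pos [0.58   0.1029 0.1186] yaw 87.22 axis [ 0.    -0.001 -1.   ] F [-0.2  0.4 -2.5] N rows 1
[[-0.0, -0.0014, -0.0002]]
[[0.04, 0.02, 0.03]]
```

View pics/w15z.png

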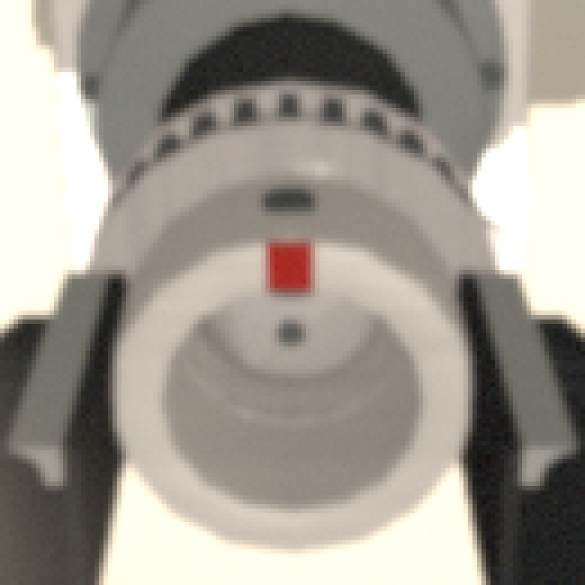

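servo_tool:
  delta_pos:
    - [0,0.005,0]
    - [0,0.005,0]
    - [0,0.005,0]
  dr:
    - [0,0,0]
    - [0,0,0]
    - [0,0,0]
  grip: [0,0,0]

```text
t: 13.85
tool_pos: [0.5804, 0.1029, 0.1034]
tool_rot: [-1.571, 0.037, -0.039]
contact_force: [-0.6, 0.8, -1.8]
opening: 0.0383
```

Run:
```python
from pf import *
ctrl.get_image('scene');
rows([0.580,0.1027,0.085],87.2,ms=.04)
save('wrist','w16.png')
im=cv2.imread('pics/w16.png')[180:310,190:320]; im=np.clip((im/150.)**.7*255,0,255).astype(np.uint8)
cv2.imwrite('pics/w16z.png',cv2.resize(im,None,fx=4.5,fy=4.5,interpolation=3))
```

```text
t 13.9 pos [0.5798 0.1029 0.1025] yaw 87.22 axis [-0.    -0.001 -1.   ] F [-1.  -0.6 -2.9] N rows 1
[[0.0002, 0.0175, -0.0001]]
[[0.05, 0.02, -0.0]]
```

View pics/w16z.png

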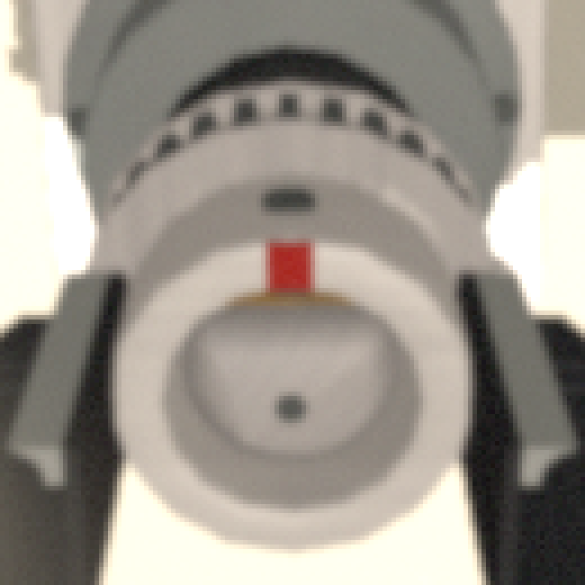

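servo_tool:
  delta_pos:
    - [0,0.006,0]
    - [0,0.006,0]
    - [0,0.004,0]
  dr:
    - [0,0,0]
    - [0,0,0]
    - [0,0,0]
  grip: [0,0,0]

```text
t: 14.32
tool_pos: [0.5801, 0.1029, 0.0861]
tool_rot: [-1.571, 0.038, -0.039]
contact_force: [0.1, -0.3, -2.3]
opening: 0.0389
```

Run:
```python
from pf import *
ctrl.get_image('scene');
rows([0.580,0.1027,0.0748],87.2,ms=.04)
save('wrist','w17.png')
im=cv2.imread('pics/w17.png')[180:310,190:320]; im=np.clip((im/150.)**.7*255,0,255).astype(np.uint8)
cv2.imwrite('pics/w17z.png',cv2.resize(im,None,fx=4.5,fy=4.5,interpolation=3))
rows([0.580,0.1027,0.0748],87.2,ms=.04)
```

```text
t 14.38 pos [0.5797 0.1028 0.0855] yaw 87.22 axis [-0.    -0.001 -1.   ] F [ 0.3  0.2 -2.4] N rows 1
[[0.0003, 0.0107, -0.0001]]
[[0.05, 0.02, -0.02]]
t 14.43 pos [0.5798 0.1028 0.0858] yaw 87.22 axis [-0.    -0.001 -1.   ] F [ 0.2  0.  -2.4] N rows 1
[[0.0003, 0.011, -0.0001]]
[[0.05, 0.02, -0.02]]
```

View pics/w17z.png

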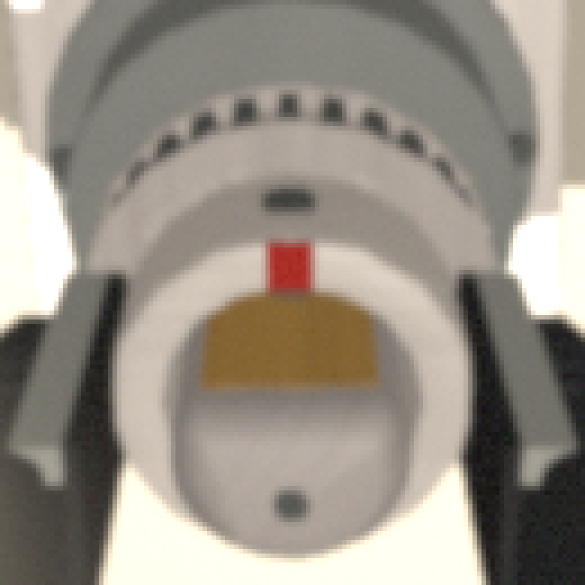

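servo_tool:
  delta_pos:
    - [0,0.003,0]
    - [0,0.002,0]
  dr:
    - [0,0,0]
    - [0,0,0]
  grip: [0,0]

```text
t: 14.68
tool_pos: [0.5801, 0.1029, 0.0809]
tool_rot: [-1.571, 0.038, -0.038]
contact_force: [-0.9, -0.3, -2.3]
opening: 0.0386
```

```bash
cat >> h.py <<'E'
def hold(n=4):
    F=[];Z=[]
    for i in range(n):
        ctrl.get_image('scene'); o=ctrl.get_obs(); F.append(o['contact_force']); Z.append(o['tool_pos'])
    print('t',o['t'],'F',np.mean(F,0).round(2),'pos',np.mean(Z,0).round(4),'z',np.round([z[2] for z in Z],4),'yaw',yaw_of(T()[1]).round(2),'op',round(o['opening'],4))
E
python3 -c "
from h import *
hold(4)"
```

```text
t 14.875 F [ 0.02  0.33 -1.73] pos [0.5801 0.1029 0.081 ] z [0.0807 0.0809 0.081  0.0812] yaw 87.22 op 0.0389
```

servo_tool:
  delta_pos:
    - [0,0.003,0]
  dr:
    - [0,0,0]
  grip: [0]

```text
t: 15.0
tool_pos: [0.5807, 0.1029, 0.0789]
tool_rot: [-1.571, 0.037, -0.04]
contact_force: [-0.8, -0.6, 1.8]
opening: 0.039
```

```bash
python3 -c "
from h import *
hold(4)"
```

```text
t 15.2 F [-0.73 -0.85  2.48] pos [0.5807 0.1029 0.0788] z [0.0786 0.0788 0.079  0.079 ] yaw 87.22 op 0.0387
```

servo_tool:
  delta_pos:
    - [-0.0005,0.0035,0]
  dr:
    - [0,0,0]
  grip: [0]

```text
t: 15.32
tool_pos: [0.5808, 0.1029, 0.0764]
tool_rot: [-1.571, 0.036, -0.04]
contact_force: [-2.8, 0.0, 5.1]
opening: 0.0386
```

```bash
python3 -c "
from h import *
hold(4)"
```

```text
t 15.525 F [-1.03 -0.44  4.88] pos [0.5807 0.1029 0.076 ] z [0.0759 0.076  0.0761 0.0761] yaw 87.22 op 0.0387
```

servo_tool:
  delta_pos:
    - [-0.0003,0.0017,0]
  dr:
    - [0,0,0]
  grip: [0]

```text
t: 15.65
tool_pos: [0.5808, 0.1029, 0.0751]
tool_rot: [-1.571, 0.035, -0.041]
contact_force: [-2.0, -1.0, 6.1]
opening: 0.0391
```

```bash
python3 -c "
from h import *
hold(8)"
```

```text
t 16.05 F [-1.9  -0.48  6.21] pos [0.5808 0.1029 0.0751] z [0.075  0.0751 0.0752 0.0752 0.0752 0.0752 0.0752 0.0752] yaw 87.22 op 0.0387
```

Run:
```python
from pf import *
ps=ctrl.camera_params('scene'); s=save('scene','s20.png'); t=save('top','t20.png'); w=save('wrist','w20.png')
im=cv2.imread('pics/w20.png')[180:310,190:320]; im=np.clip((im/150.)**.7*255,0,255).astype(np.uint8)
a=cv2.resize(im,(400,400),interpolation=3)
im=cv2.imread('pics/s20.png'); u,v=proj(ps,[[.58,.103,.06]])[0].astype(int); b=cv2.resize(im[v-40:v+40,u-40:u+40],(400,400),interpolation=3)
cv2.imwrite('pics/v20.png',np.hstack([a,b])); hold(4)
```

```text
t 16.4 F [-2.27 -0.65  5.8 ] pos [0.5808 0.1029 0.0752] z [0.0752 0.0752 0.0752 0.0752] yaw 87.22 op 0.0389
```

View pics/v20.png

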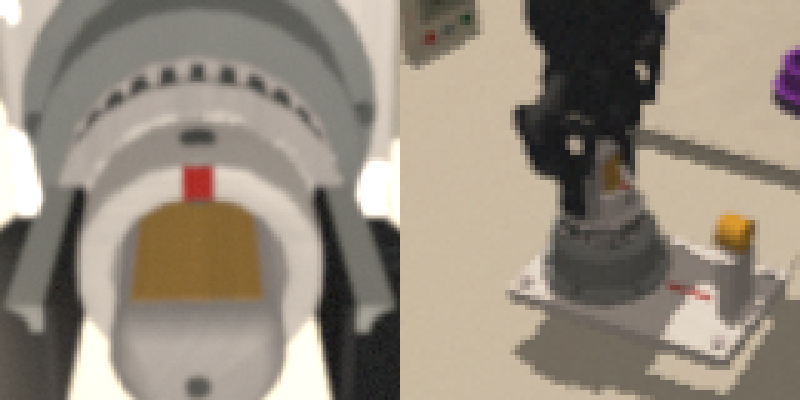

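View pics/t20.png

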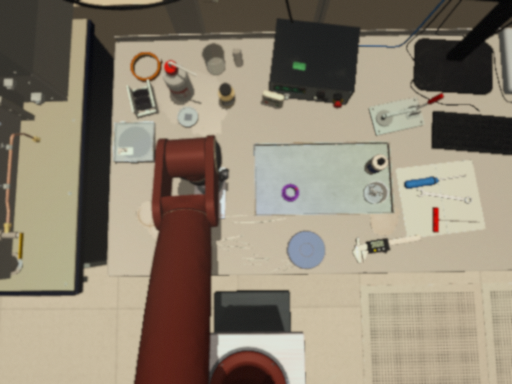

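```bash
python3 -c "
from station import ctrl
print(ctrl.finish_job())"
```

```text
the job is handed in; nothing more can be done
None
```

The job is handed in. The pulley is on the shaft, toothed end down with its screw over the flat, and the gripper is still holding it with the sleeve about half way down. The whole job took about 16.4 s of the 67 s allowed.

- **Shaft:** I gripped it across its flat and turned it clockwise about 77° so the flat faces the key guide. The plate edges in the wrist picture put the guide at 178.6°, and the flat ended at 178.6° going by the tool's yaw. The top picture put the guide at 179.3° and the short red line gave 179.5°, so the flat should be square to within about 1°.
- **Pulley:** I gripped it by the hub at 60 N with the pads to either side of the screw, leaving the screw free. It went down without side load. The last wrist picture shows the red mark centred over the brass flat, and the mark had not shifted in the grip.
- **Sleeve:** it has sunk about 4.6 mm going by height, and 4.7 to 5.1 mm going by force (about 8.4 N of push). Height and force held steady over the last checks.
- **Surroundings:** the last top picture shows the gauge, tub, purple look-alike, and both wafer boxes where they were at the start. The arm hides part of that view around the stand.

No check failed. The only disagreements were the sub-degree one on the guide direction and about 0.5 mm on the sleeve depth.

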